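# Load the spatulas into the sterilising rack and lock them in

## Task

Get the spatulas ready for the autoclave: swing up the rack's locking bar, then slide every spatula lying on the bench, flat and blade first, into a slot of its own (any free slot) until it is fully home, with its handle resting on the rail. Then swing the bar back down behind the handles until its forked end has dropped right over the second bolt, and leave the other things on the bench where they are.

Things in the scene. Friction and masses are not known exactly. Their poses are not given: they have to be found in the camera images.
- rack: fixed metal rack, 172 x 288 mm, 38 mm high. Origin: on the bench under its middle; x points the way blades slide in (from the handle end, facing the robot, to the block with the slots), y along the slots, z up. Slotted block at x = 25..74 mm, y = -94..116 mm; base plate top 9 mm high; two bolt posts for the bar at x = -85..-78 mm, y = -130 and +130 mm, 36 mm high
- rail (a point): middle of the top of the low rail on which the handles' ends rest, at rack x = -62 mm; the rail is 12 mm wide (x), 232 mm long (y), its top 17 mm above the bench; axes as the rack's
- slot_1 (a point): centre of the mouth of slot 1 of 4 in the rack's block (46 mm apart, 1 at the rack's -y end); axes as the rack's, x points into the slot. The slot is 29 mm wide (y), 7.5 mm high (z), 45 mm deep (x); its floor is 20 mm above the bench
- slot_2 (a point): centre of the mouth of slot 2 of 4 in the rack's block (46 mm apart, 1 at the rack's -y end); axes as the rack's, x points into the slot. The slot is 29 mm wide (y), 7.5 mm high (z), 45 mm deep (x); its floor is 20 mm above the bench
- slot_3 (a point): centre of the mouth of slot 3 of 4 in the rack's block (46 mm apart, 1 at the rack's -y end); axes as the rack's, x points into the slot. The slot is 29 mm wide (y), 7.5 mm high (z), 45 mm deep (x); its floor is 20 mm above the bench
- slot_4 (a point): centre of the mouth of slot 4 of 4 in the rack's block (46 mm apart, 1 at the rack's -y end); axes as the rack's, x points into the slot. The slot is 29 mm wide (y), 7.5 mm high (z), 45 mm deep (x); its floor is 20 mm above the bench
- spatula_1_mid (a point): middle of a flat 150 mm spatula, 45 g, same either side up. x runs to the blade's tip, z across the thickness. Black handle x = -75..22 mm, 14 mm wide (y), 10 thick (z); steel blade x = 22..75 mm, 24 wide, 4 thick, at mid-thickness, round tip. Balances at x = -8 mm. Fully home, this point is 30 mm before a slot's mouth, 2 mm below its centre, the handle's end resting on the rail
- spatula_2_mid (a point): middle of a flat 150 mm spatula, 45 g, same either side up. x runs to the blade's tip, z across the thickness. Black handle x = -75..22 mm, 14 mm wide (y), 10 thick (z); steel blade x = 22..75 mm, 24 wide, 4 thick, at mid-thickness, round tip. Balances at x = -8 mm. Fully home, this point is 30 mm before a slot's mouth, 2 mm below its centre, the handle's end resting on the rail
- spatula_3_mid (a point): middle of a flat 150 mm spatula, 45 g, same either side up. x runs to the blade's tip, z across the thickness. Black handle x = -75..22 mm, 14 mm wide (y), 10 thick (z); steel blade x = 22..75 mm, 24 wide, 4 thick, at mid-thickness, round tip. Balances at x = -8 mm. Fully home, this point is 30 mm before a slot's mouth, 2 mm below its centre, the handle's end resting on the rail
- spatula_4_mid (a point): middle of a flat 150 mm spatula, 45 g, same either side up. x runs to the blade's tip, z across the thickness. Black handle x = -75..22 mm, 14 mm wide (y), 10 thick (z); steel blade x = 22..75 mm, 24 wide, 4 thick, at mid-thickness, round tip. Balances at x = -8 mm. Fully home, this point is 30 mm before a slot's mouth, 2 mm below its centre, the handle's end resting on the rail
- bar (a joint): locking bar, steel strip 3 mm thick, 16 wide, 280 long, on edge across the handle end at rack x = -90..-86 mm, 6 mm behind handles that are fully home. rad: 0 = down along rack +y, its forked end over the second bolt; swings up about rack +x; 1.57 upright; 2.0 = stop, leaning outwards, stays by its weight. Loose bolt, little friction: let go below 1.57 it falls shut
- bar_pin (a point): middle of the round pin by which the bar is swung: 10 mm diameter, 40 mm long, with a 13 mm head, parallel to the rack's x, sticking out of the bar towards rack -x, 232 mm from the hinge bolt; this point is 23.5 mm from the bar's face, 24 mm above the bench when the bar is down. The pin may turn in the grip. The bar reaches 41 mm past it
- bar_hinge (a point): point on the axis of the bar's hinge bolt (parallel to the rack's x), in the plane across which the pin's middle swings, at the rack's -y end, 24 mm above the bench; axes as the rack's
- petri_dish: lidded petri dish, 90 mm across, 15 mm high, a bystander; origin under its middle
- film_roll: white roll of sealing film, 61 mm across, 26 mm high, a bystander; origin under its middle
- bottle_cap: black bottle cap, 58 mm across, 28 mm high, a bystander; origin under its middle
- swab_tin: small open round tin, 61 mm across, 35 mm high, a bystander; origin under its middle
Mind the look-alikes: they are no part of the job. Leave any turquoise look-alike of the part that bears spatula_3_mid alone. What is shaped like the part that bears spatula_4_mid but purple is not meant.

How it is judged:
By the outcome, as a careful person would: the job done as asked, in the order asked, and still so for the second after the job is handed in, with the robot touching nothing.
Of spatula_1, spatula_2, spatula_3, spatula_4 only 3 to 4 are there at a start; the rules pass over those that are not, and their reading is None.
At some moment in a run one of spatula_1, spatula_2, spatula_3, spatula_4 may be knocked a few centimetres aside while the robot is not near it.
Once in a run the grip may slacken for a moment while it holds something.
It also fails if it takes over 210 s, if anything falls off the work surface, if the arm or the gripper's body presses on something with over 40 N, if the wrist force passes 120 N, or if a joint passes its speed limit or range.

## Robot

A 6-joint arm with a two-finger parallel gripper is mounted at the origin on a cart in front of the work surface, level with it; the furniture and walls round the work are solid. World frame = base frame: x ahead of the robot, y to its left, z up, the work surface at z = 0. Lengths are in m, angles in rad, forces in N, time in s.
With the tool pointing down it reaches from about 0.35 to 0.975 m from the base axis. Payload 4.9 kg.
Tool frame: the origin (TCP) lies midway between the tips of the shut fingers; the grasp point (between the pads) lies 19 mm behind it; z points along the fingers, y is the line along which they close (so a half turn about z gives the same grasp; the last joint's range is limited). The gripper opens to 85 mm and grips with 20 to 120 N. Pads are 22 mm wide; open, the fingers measure 114 mm over their backs; the gripper's body (76 mm by 85 mm) begins 54 mm behind the grasp point. The pads swing forward as they close: fully open they stand 13 mm farther back than shut.
Start: joints at [1.08, 0.053, 1.613, -0, 1.476, -0.119], TCP at [0.227, 0.582, 0.231] pointing down, gripper open.
Joint ranges: [-3.01, 3.01], [-1.01, 2.22], [0.06, 2.58], [-1.02, 4.17], [0.09, 2.62], [-3.14, 3.14]. Speed limits (rad/s): [2.57, 2.57, 3.14, 3.14, 3.14, 3.14].

## Interface

Orientations are given as a rotation vector (axis times angle).
In Python, from station import ctrl gives the robot as it stands.
- The arm moves only by the shell command python3 -m handwheel 'ROWS' [FORCE]. ROWS is JSON, a list of rows, each an object with "gripper": the gripper command: -1 is fully open, 1 is shut, values between are in proportion; "offset": the shift along the tool's x, y, z in mm, a list of three; "rotation": the turn, a rotation vector about the tool's x, y, z in rad, a list of three. A call has exactly 8 rows; each row is the pose to reach, as a shift and turn from the pose commanded when the call began, along the tool's axes at that moment; what a row does not reach only later rows make up. A row lasts 1/8 s, in which the tool goes at most 62.5 mm and 10.7 degrees, less where a joint would pass 70% of its speed; a pose out of reach is approached as far as the arm can. A call with a gripper value outside its range is refused whole. The fingers move at their own pace and stop on an object; FORCE is the grip in N (left out, the last holds). Time passes only in rows, so rows that repeat a pose let the fingers close, or fill a call up. It gives the time, the measured TCP pose, the force, the opening and the grip force at its end, in the units of the state.
- ctrl.get_obs(): the state, without advancing time (a new reading comes with each control period).
- ctrl.get_image(name): name is "side" or "top"; returns a dict with "image" (384x512x3 uint8, red, green, blue), "fovy" (degrees; the focal length in pixels is half the picture's height over the tangent of half this angle, whatever the lens; pixels are square), "cx", "cy" (the principal point, pixels), "k1" (the pictures are not rectified: a ray, as slopes to the right and down, at radius r is drawn at 1 + k1 r^2 times it, then the intrinsics apply), "xyz" and "attitude" of the camera in the world. Camera axes: x right, y up, looking along -z (the intrinsics and any distortion apply to the point x, -y, -z); pixel columns grow to the right and rows downward; lengths in m; the calibration is good to about 2 mm. A picture is of the moment at which its call begins. There is no depth.
- ctrl.finish_job(): hands the job in; it is judged then, once.
The state is a dict: "t": time; "q": joint angles; "dq": joint speeds; "effort": joint torques, N m; "tool_pos": TCP position; "tool_rot": TCP orientation; "contact_force": force on the tool from outside, world axes, zero at the start; "wrist_torque": the same for the moment, N m; "opening": finger opening in m; "grip_force": force on a finger pad.
Only numpy, scipy, OpenCV 4.12 (cv2) and the standard library are available. Lean on these libraries where they do the work, as an engineer would, in place of code of your own. Each camera call takes 0.05 s, during which the arm holds its last target. There are 200 camera calls.

## Working session

There is one attempt and no reset: what is moved stays moved. The work goes in short steps, Python scripts to look and compute and a shell command to move; the robot and the scene stay as the last step left them, time stands still between calls to the robot, and variables do not carry over. Pictures are saved under pics/ and viewed, at most 14 in all, crops included, and the job is handed in when it is done.

```bash
ls; mkdir -p pics; python3 - <<'E'
from station import ctrl
import cv2
for n in("top","side"):
    d=ctrl.get_image(n); cv2.imwrite(f"pics/{n}0.png",d["image"][:,:,::-1]); print({k:v for k,v in d.items() if k!="image"})
print(ctrl.get_obs())
E
```

```text
pics
{'fovy': 54.68461441220388, 'cx': 257.75737510048305, 'cy': 188.1115052247091, 'k1': 0.03742302265236485, 'xyz': array([4.38741170e-01, 6.37431385e-04, 1.42465101e+00]), 'attitude': array([ 0.07344276, -0.05955024, -1.59628192])}
{'fovy': 49.98345249340189, 'cx': 249.3167737692645, 'cy': 190.1584802062262, 'k1': -0.1358743401933791, 'xyz': array([-0.33776942,  0.33087766,  1.436378  ]), 'attitude': array([ 0.39915152, -0.57057895, -1.87025062])}
{'t': 0.1, 'q': array([ 1.08002242e+00,  5.33385429e-02,  1.61414234e+00, -2.29083698e-05,
        1.47603003e+00, -1.19014386e-01]), 'dq': array([ 0.00054621, -0.00227249, -0.00434698, -0.00097556, -0.00041912,
        0.00139126]), 'effort': array([ 3.65999322e-04, -3.94904709e+01, -3.71364105e+01, -7.31076648e-05,
        3.92188944e-03,  7.08122457e-06]), 'tool_pos': array([0.22677956, 0.58179721, 0.23016497]), 'tool_rot': array([-5.80495516e-01, -3.08693049e+00,  2.88446904e-03]), 'contact_force': array([-0.20029332,  0.12196875, -0.78776307]), 'wrist_torque': array([0.00900569, 0.00896935, 0.01645828]), 'grip_force': 0.0, 'opening': 0.08534675634790351}
```

View pics/top0.png

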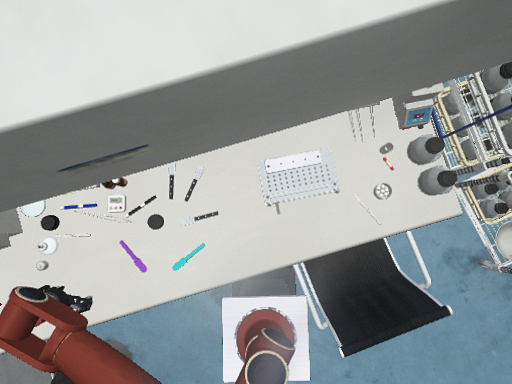

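View pics/side0.png

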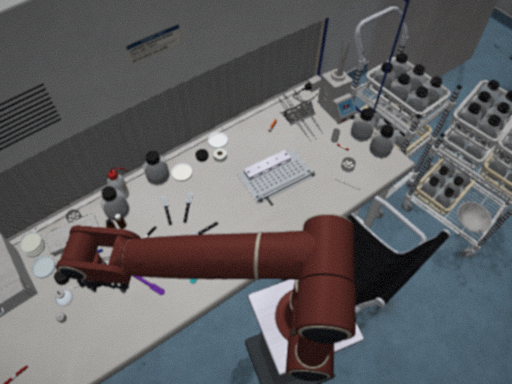

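Top view: candidates are at about (171,183), (194,184), (205,216) and (142,205), all with black handles. The look-alikes are purple (133,257) and turquoise (188,257). The rack is at (300,178) and the pin at (278,208). I'll check these in a close crop.

```bash
cat > h.py <<'E'
import numpy as np, cv2
from scipy.spatial.transform import Rotation as R
from station import ctrl
def cam(n):
    d=ctrl.get_image(n); d["f"]=192/np.tan(np.radians(d["fovy"]/2)); return d
def ray(d,uv):
    K=np.array([[d["f"],0,d["cx"]],[0,d["f"],d["cy"]],[0,0,1]])
    p=cv2.undistortPoints(np.array(uv,float).reshape(-1,1,2),K,np.array([d["k1"],0,0,0,0]))[:,0]
    return np.c_[p[:,0],-p[:,1],-np.ones(len(p))]@R.from_rotvec(d["attitude"]).as_matrix().T
def onz(d,uv,z):
    r=ray(d,uv); return (d["xyz"]+r*((z-d["xyz"][2])/r[:,2])[:,None])[:,:3]
def proj(d,X):
    p=(np.atleast_2d(X)-d["xyz"])@R.from_rotvec(d["attitude"]).as_matrix()
    s=np.c_[p[:,0],-p[:,1]]/-p[:,2:]; s=s*(1+d["k1"]*(s**2).sum(1))[:,None]
    return s*d["f"]+[d["cx"],d["cy"]]
E
python3 - <<'E'
import cv2,numpy as np
im=cv2.imread("pics/top0.png")
a=cv2.resize(im[150:250,110:230],None,fx=6,fy=6,interpolation=cv2.INTER_CUBIC)
cv2.imwrite("pics/c1.png",a)
b=cv2.resize(im[140:225,250:350],None,fx=7,fy=7,interpolation=cv2.INTER_CUBIC)
cv2.imwrite("pics/c2.png",b)
E
```

```text
(no output)
```

View pics/c1.png

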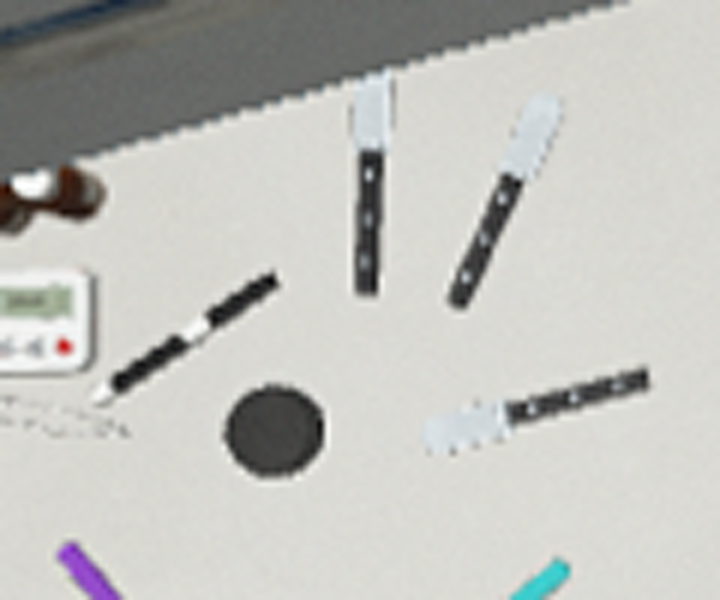

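View pics/c2.png

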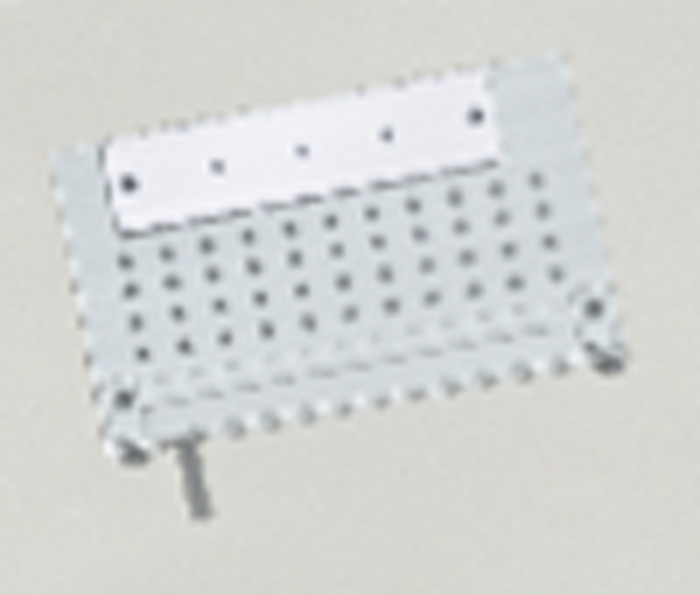

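The crop shows three true spatulas: A (171,180), B (194,184) and C with its blade to the left (203,217). The black/white pen at (142,205), the cap (155,222), purple and turquoise are not meant. In the rack crop the pin runs from about (277,203) to (279,213), with bolts at (268.5,204.5) and (336,191).

```bash
cat >> h.py <<'E'
def spats(d,n="top",roi=(100,150,260,260),z=.005,show=True):
    # handles: dark blobs, elongated; direction by bright blade
    im=cv2.resize(d["image"],None,fx=4,fy=4,interpolation=cv2.INTER_CUBIC)
    g=im.max(2); m=((g<115)*255).astype(np.uint8); m=cv2.morphologyEx(m,cv2.MORPH_CLOSE,np.ones((9,9)))
    x0,y0,x1,y1=roi; mm=np.zeros_like(m); mm[4*y0:4*y1,4*x0:4*x1]=m[4*y0:4*y1,4*x0:4*x1]
    out=[]
    for c in cv2.findContours(mm,0,1)[0]:
        (c0,wh,_)=cv2.minAreaRect(c)
        if min(wh)<5 or max(wh)/min(wh)<3.5 or max(wh)<50: continue
        v=cv2.boxPoints((c0,wh,_)); e=[(v[i]+v[(i+1)%4])/2 for i in range(4)]
        L=[np.linalg.norm(v[i]-v[(i+1)%4]) for i in range(4)]; i=int(np.argmin(L[:2])); p=np.array([e[i],e[i+2],c0])
        uv=(p+.5)/4-.5; w=onz(d,uv,z); out.append((uv[2],w))
        if show: print("uv",uv[2].round(1),"ends",w[:2,:2].round(4).tolist(),"len",np.linalg.norm(w[0]-w[1]).round(4),"mid",w[2,:2].round(4))
    return out
E
python3 - <<'E'
from h import *
t=cam("top"); s=cam("side")
spats(t)
print("side");spats(s,roi=(130,180,240,260))
for n,d,roi in(("top",t,(255,140,345,215)),("side",s,(230,140,320,210))):
    im=cv2.resize(d["image"],None,fx=4,fy=4,interpolation=cv2.INTER_CUBIC)
    x0,y0,x1,y1=[4*k for k in roi]
    hsv=im.astype(int); m=((hsv.min(2)>225)*255).astype(np.uint8) 
    k=np.zeros_like(m);k[y0:y1,x0:x1]=m[y0:y1,x0:x1];k=cv2.morphologyEx(k,cv2.MORPH_OPEN,np.ones((5,5)))
    c=max(cv2.findContours(k,0,1)[0],key=cv2.contourArea); r=cv2.minAreaRect(c); v=(cv2.boxPoints(r)+.5)/4-.5
    w=onz(d,v,.038); print(n,"block",v.round(1).tolist(),w.round(4).tolist(), [np.linalg.norm(w[i]-w[(i+1)%4]).round(4) for i in (0,1)], "centre",w.mean(0))
c2=lambda x,y:((x+.5)/7-.5+250,(y+.5)/7-.5+140)
print("pin root/tip z24",onz(t,[c2(187,445),c2(203,517)],.024).round(4).tolist())
print("bolts z36",onz(t,[c2(130,452),c2(605,358)],.036).round(4).tolist())
print("base corners z9",onz(t,[c2(52,152),c2(565,55)],.009).round(4).tolist())
cv2.imwrite("pics/c3.png",cv2.resize(s["image"][140:215,225:325,::-1],None,fx=7,fy=7,interpolation=cv2.INTER_CUBIC))
E
```

```text
uv [206.  215.7] ends [[0.4696, 0.1675], [0.4481, 0.2561]] len 0.0912 mid [0.4588 0.2118]
uv [134.4 210.1] ends [[0.502, 0.4615], [0.4728, 0.507]] len 0.054 mid [0.4874 0.4843]
uv [149.9 199.5] ends [[0.5396, 0.404], [0.5128, 0.4467]] len 0.0504 mid [0.5262 0.4254]
uv [190.3 189.8] ends [[0.6001, 0.2512], [0.519, 0.2894]] len 0.0896 mid [0.5595 0.2704]
uv [171.  186.6] ends [[0.6192, 0.3427], [0.5285, 0.3465]] len 0.0908 mid [0.5737 0.3446]
side
uv [167.8 215. ] ends [[0.6224, 0.3425], [0.5285, 0.3458]] len 0.094 mid [0.5748 0.3442]
uv [186.2 212.3] ends [[0.6035, 0.2496], [0.5187, 0.29]] len 0.0939 mid [0.5605 0.2701]
uv [157.1 182. ] ends [[0.736, 0.3064], [0.7666, 0.3856]] len 0.0849 mid [0.7513 0.3459]
top block [[264.0, 159.60000610351562], [318.8999938964844, 149.0], [321.3999938964844, 162.0], [266.5, 172.60000610351562]] [[0.6633, -0.015, 0.038], [0.698, -0.2229, 0.038], [0.6482, -0.2304, 0.038], [0.6136, -0.0232, 0.038]] [np.float64(0.2107), np.float64(0.0503)] centre [ 0.65578112 -0.12286267  0.038     ]Traceback (most recent call last):
  File "<stdin>", line 10, in <module>
ValueError: max() iterable argument is empty
```

```bash
cat > rk.py <<'E'
from h import *
def block(d,roi,thr):
    im=cv2.resize(d["image"],None,fx=4,fy=4,interpolation=cv2.INTER_CUBIC)
    x0,y0,x1,y1=[4*k for k in roi]; m=((im.min(2)>thr)*255).astype(np.uint8)
    k=np.zeros_like(m);k[y0:y1,x0:x1]=m[y0:y1,x0:x1];k=cv2.morphologyEx(k,cv2.MORPH_OPEN,np.ones((5,5)))
    c=max(cv2.findContours(k,0,1)[0],key=cv2.contourArea); v=(cv2.boxPoints(cv2.minAreaRect(c))+.5)/4-.5
    w=onz(d,v,.038); L=[np.linalg.norm(w[i]-w[(i+1)%4]) for i in(0,1)]; i=int(np.argmax(L)); e=w[i+1]-w[i]; e*=np.sign(e[1])
    print("block",np.round(L,4),"centre",w.mean(0).round(4),"yaw",np.degrees(np.arctan2(-e[0],e[1])).round(2))
    return w
E
python3 - <<'E'
from rk import *
t=cam("top"); s=cam("side")
block(t,(255,140,345,215),225)
a=s["image"][140:215,225:325]; print(np.percentile(a.min(2),[50,90,95,98,100]))
for th in (185,195,205):
    try: block(s,(238,145,298,190),th)
    except Exception as e: print(th,e)
c2=lambda x,y:((x+.5)/7-.5+250,(y+.5)/7-.5+140)
print("pin root/tip z24",onz(t,[c2(187,445),c2(203,517)],.024).round(4).tolist())
print("bolts z36",onz(t,[c2(130,452),c2(605,358)],.036).round(4).tolist())
print("base corners z9",onz(t,[c2(52,152),c2(565,55)],.009).round(4).tolist())
cv2.imwrite("pics/c3.png",cv2.resize(a[:,:,::-1],None,fx=7,fy=7,interpolation=cv2.INTER_CUBIC))
# rack prediction from the top block
y=np.radians(9.48); M=np.array([[np.cos(y),-np.sin(y)],[np.sin(y),np.cos(y)]]); o=np.array([.6558,-.1229])-M@[.0495,.011]
print("origin",o)
for nm,p in dict(pin=(-.1115,.102),hinge=(-.1115,-.13),bolt1=(-.0815,.13),bolt2=(-.0815,-.13),bc1=(.086,.144),bc2=(.086,-.144),s1=(.025,-.069),s4=(.025,.069)).items():
    print(nm,(o+M@p).round(4))
E
```

```text
block [0.2107 0.0501] centre [ 0.6557 -0.1229  0.038 ] yaw 9.44
[172. 178. 194. 210. 225.]
block [0.2175 0.0542] centre [ 0.6582 -0.126   0.038 ] yaw 10.43
block [0.2134 0.049 ] centre [ 0.6571 -0.1251  0.038 ] yaw 10.07
block [0.1971 0.044 ] centre [ 0.6561 -0.122   0.038 ] yaw 10.19
pin root/tip z24 [[0.4986, -0.0569, 0.024], [0.4597, -0.0643, 0.024]]
bolts z36 [[0.4952, -0.0259, 0.036], [0.5387, -0.2807, 0.036]]
base corners z9 [[0.6623, 0.0118, 0.009], [0.7081, -0.2715, 0.009]]
origin [ 0.60878775 -0.14190259]
pin [ 0.482  -0.0597]
hinge [ 0.5202 -0.2885]
bolt1 [ 0.507  -0.0271]
bolt2 [ 0.5498 -0.2836]
bc1 [0.6699 0.0143]
bc2 [ 0.7173 -0.2698]
s1 [ 0.6448 -0.2058]
s4 [ 0.6221 -0.0697]
```

View pics/c3.png

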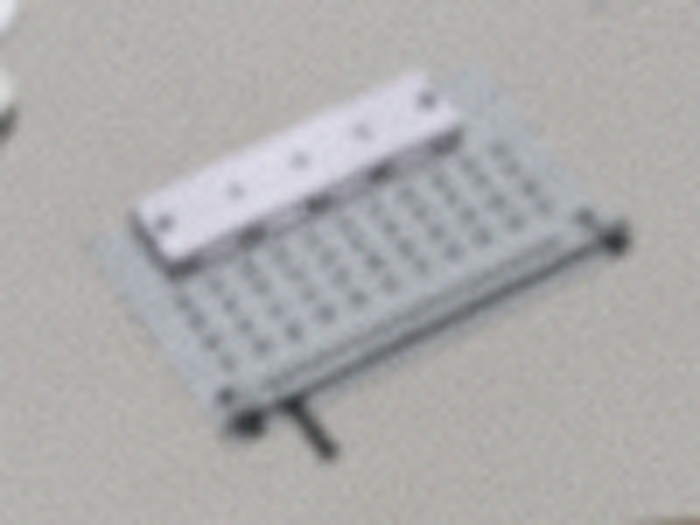

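Side crop: the bar is down with its pin at the +y end, and the slots show as four dark marks at crop (255,235), (315,205), (380,172) and (445,140). All four slots are empty. Taking pose yaw ≈ 9.6° and block centre ≈ (0.656, -0.1235).

```bash
cat >> h.py <<'E'
YAW=np.radians(9.6); RM=R.from_euler("z",YAW).as_matrix(); RO=np.array([.656,-.1235,0])-RM@[.0495,.011,0]
def rk(*p): return RO+RM@np.array(p)
def go(p,yang,quiet=False):
    """TCP target p (world), tool down, tool y at world angle yang deg -> offset mm, rotation in current tool axes"""
    o=ctrl.get_obs(); T=R.from_rotvec(o["tool_rot"]); y=np.radians(yang)
    ty=np.array([np.cos(y),np.sin(y),0]); tz=np.array([0,0,-1.]); G=R.from_matrix(np.c_[np.cross(ty,tz),ty,tz])
    off=T.inv().apply(np.array(p)-o["tool_pos"])*1000; rot=(T.inv()*G).as_rotvec()
    print("t%.1f"%o["t"],"tcp",o["tool_pos"].round(4),"| offset",off.round(1).tolist(),"rot",rot.round(3).tolist()); return off,rot
E
python3 - <<'E'
from h import *
s=cam("side")
uv=[((x+.5)/7-.5+225,(y+.5)/7-.5+140) for x,y in((255,235),(315,205),(380,172),(445,140))]
n=RM[:,0]; r=ray(s,uv); P=s["xyz"]+r*(((rk(.025,0,0)-s["xyz"])@n)/(r@n))[:,None]
print("slots rack frame",((P-RO)@RM).round(4).tolist())
pin=rk(-.113,.102,.024); print("pin",pin,"proj top",proj(cam("top"),[rk(-.0895,.102,.024),rk(-.1295,.102,.024)]))
go(pin+[0,0,.08],99.6); go(pin-[0,0,.018],99.6)
E
```

```text
slots rack frame [[0.025, 0.057, 0.0208], [0.025, 0.0138, 0.0221], [0.025, -0.0335, 0.024], [0.025, -0.0817, 0.025]]
pin [ 0.48059969 -0.06087428  0.024     ] proj top [[276.25504028 201.77257224]
 [278.34840779 212.20257964]]
t0.4 tcp [0.227  0.5822 0.2311] | offset [-469.9, -507.0, 127.3] rot [-0.0, -0.0, -0.539]
t0.4 tcp [0.227  0.5822 0.2311] | offset [-469.9, -506.9, 225.3] rot [-0.0, -0.0, -0.539]
```

```bash
python3 - <<'E'
from h import *
for n in("side","top"):
    d=cam(n); g=d["image"].mean(2).astype(np.float32); ys=np.arange(.120,-.100,-.0075)
    print(n,"y",(ys*1000).round().astype(int).tolist())
    for z in(.012,.018,.024,.028,.034,.038):
        p=proj(d,[rk(.025,y,z) for y in ys]).astype(np.float32)
        print(int(z*1000),cv2.remap(g,p[:,:1],p[:,1:],1)[:,0].round().astype(int).tolist())
    big=cv2.resize(d["image"],None,fx=14,fy=14,interpolation=cv2.INTER_CUBIC)
    q=proj(d,[rk(.03,y,.025) for y in(.12,-.1)]); x0,y0=(q.min(0)-4)*14; x1,y1=(q.max(0)+4)*14
    c=big[int(y0):int(y1),int(x0):int(x1),::-1]; cv2.imwrite(f"pics/f_{n}.png",cv2.resize(c,(800,int(800*c.shape[0]/c.shape[1]))))
E
```

```text
side y [120, 112, 105, 97, 90, 82, 75, 67, 60, 52, 45, 37, 30, 22, 15, 7, 0, -8, -15, -23, -30, -38, -45, -53, -60, -68, -75, -83, -90, -98]
12 [162, 131, 128, 131, 141, 146, 144, 133, 128, 130, 140, 146, 152, 144, 130, 127, 135, 146, 148, 146, 135, 131, 138, 145, 151, 144, 139, 129, 136, 166]
18 [148, 109, 106, 117, 140, 144, 143, 127, 114, 121, 143, 156, 159, 143, 115, 111, 135, 151, 149, 144, 116, 112, 124, 150, 154, 145, 123, 116, 126, 165]
24 [134, 100, 107, 122, 148, 151, 145, 128, 107, 128, 152, 168, 162, 140, 114, 120, 146, 159, 151, 133, 108, 107, 137, 155, 159, 141, 119, 120, 126, 164]
28 [125, 114, 119, 136, 153, 156, 148, 131, 120, 136, 160, 169, 163, 141, 125, 135, 156, 160, 153, 136, 110, 120, 145, 159, 159, 145, 128, 129, 139, 168]
34 [124, 145, 153, 164, 169, 167, 161, 154, 150, 153, 174, 177, 171, 154, 158, 163, 173, 173, 166, 154, 146, 150, 162, 166, 167, 159, 159, 158, 164, 178]
38 [130, 173, 180, 182, 183, 181, 178, 175, 177, 176, 188, 186, 186, 177, 180, 183, 188, 183, 180, 176, 168, 170, 177, 181, 178, 178, 180, 177, 185, 180]
top y [120, 112, 105, 97, 90, 82, 7
[... 328 characters left out ...]
213, 162, 183, 215, 173, 202, 202, 172, 206, 183, 190, 214, 188, 196, 198, 182, 222]
24 [205, 162, 205, 175, 188, 217, 184, 194, 203, 178, 212, 196, 197, 220, 171, 199, 213, 183, 216, 198, 188, 212, 191, 203, 212, 197, 208, 201, 193, 224]
28 [203, 171, 213, 181, 195, 222, 193, 205, 206, 187, 221, 201, 206, 226, 177, 210, 213, 192, 224, 199, 198, 215, 198, 211, 211, 204, 215, 204, 203, 222]
34 [199, 185, 226, 193, 209, 225, 203, 219, 212, 202, 229, 209, 219, 228, 191, 225, 215, 203, 232, 205, 213, 217, 208, 223, 212, 212, 219, 209, 219, 218]
38 [196, 195, 230, 200, 217, 228, 212, 226, 216, 213, 232, 213, 228, 228, 203, 229, 217, 212, 234, 209, 223, 219, 215, 227, 214, 220, 221, 213, 224, 217]
```

View pics/f_side.png

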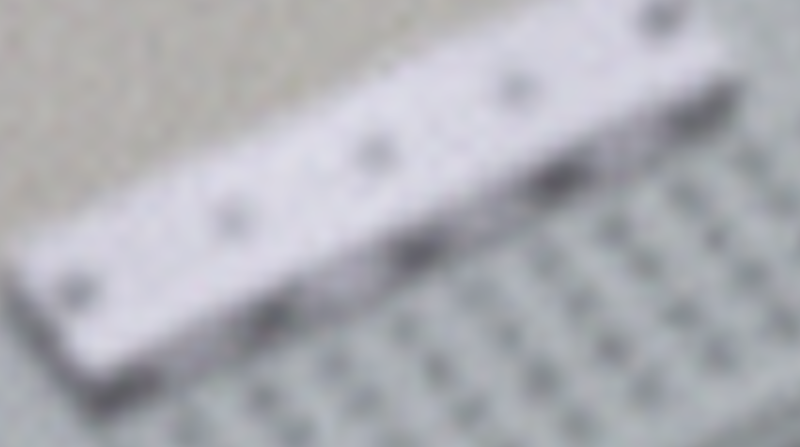

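```bash
python3 -m handwheel '[{"gripper":-1,"offset":[-60,-65,16],"rotation":[0,0,-0.07]},{"gripper":-1,"offset":[-120,-130,32],"rotation":[0,0,-0.14]},{"gripper":-1,"offset":[-180,-195,48],"rotation":[0,0,-0.21]},{"gripper":-1,"offset":[-235,-254,64],"rotation":[0,0,-0.27]},{"gripper":-1,"offset":[-290,-315,80],"rotation":[0,0,-0.34]},{"gripper":-1,"offset":[-350,-380,95],"rotation":[0,0,-0.41]},{"gripper":-1,"offset":[-410,-445,110],"rotation":[0,0,-0.48]},{"gripper":-1,"offset":[-470,-507,127],"rotation":[0,0,-0.539]}]'; python3 -m handwheel '[{"gripper":-1,"offset":[0,0,0],"rotation":[0,0,0]},{"gripper":-1,"offset":[0,0,0],"rotation":[0,0,0]},{"gripper":-1,"offset":[0,0,0],"rotation":[0,0,0]},{"gripper":-1,"offset":[0,0,0],"rotation":[0,0,0]},{"gripper":-1,"offset":[0,0,0],"rotation":[0,0,0]},{"gripper":-1,"offset":[0,0,0],"rotation":[0,0,0]},{"gripper":-1,"offset":[0,0,0],"rotation":[0,0,0]},{"gripper":-1,"offset":[0,0,0],"rotation":[0,0,0]}]'; python3 -c "
from h import *
go(rk(-.113,.102,.006),99.6);go(rk(-.113,.102,.104),99.6)"
```

```text
t: 1.5
tool_pos: [0.4073, 0.1227, 0.1413]
tool_rot: [-0.266, 3.128, 0.0]
contact_force: [0.8, -0.1, -0.1]
opening: 0.0855
grip_force: 0.0
t: 2.5
tool_pos: [0.4067, 0.1245, 0.1411]
tool_rot: [-0.262, 3.131, -0.0]
contact_force: [-0.4, -1.2, -0.2]
opening: 0.0852
grip_force: 0.0
t2.5 tcp [0.4067 0.1245 0.1411] | offset [-42.1, -195.1, 135.1] rot [-0.0, 0.0, -0.0]
t2.5 tcp [0.4067 0.1245 0.1411] | offset [-42.1, -195.1, 37.1] rot [-0.0, 0.0, -0.0]
```

The light areas are the slot mouths and the dark ones the dividers. So the slots lie at rack y = -58, -12, 34 and 80 mm, with dividers at -81 to 103. Now to the pin.

```bash
python3 -m handwheel '[{"gripper":-1,"offset":[-8,-36,5],"rotation":[0,0,0]},{"gripper":-1,"offset":[-16,-72,10],"rotation":[0,0,0]},{"gripper":-1,"offset":[-24,-110,20],"rotation":[0,0,0]},{"gripper":-0.4,"offset":[-32,-150,30],"rotation":[0,0,0]},{"gripper":-0.4,"offset":[-38,-180,37],"rotation":[0,0,0]},{"gripper":-0.2,"offset":[-42,-195,37],"rotation":[0,0,0]},{"gripper":-0.2,"offset":[-42,-195,37],"rotation":[0,0,0]},{"gripper":-0.2,"offset":[-42,-195,37],"rotation":[0,0,0]}]' 40; python3 - <<'E'
from h import *
go(rk(-.113,.102,.006),99.6)
d=cam("top"); s=cam("side")
c=lambda d,x0,y0,x1,y1:cv2.resize(d["image"][y0:y1,x0:x1,::-1],(400,400),interpolation=cv2.INTER_CUBIC)
cv2.imwrite("pics/p1.png",np.hstack([c(d,250,170,310,230),c(s,230,170,290,230)]))
print(spats(d))
E
```

```text
t: 3.5
tool_pos: [0.4804, -0.0601, 0.1043]
tool_rot: [-0.263, 3.13, 0.0]
contact_force: [-0.1, 0.8, -0.5]
opening: 0.0511
grip_force: 0.0
t3.5 tcp [ 0.4804 -0.0601  0.1043] | offset [0.0, -0.9, 98.3] rot [0.0, 0.0, 0.0]
uv [206.  215.7] ends [[0.4695, 0.1677], [0.4482, 0.2555]] len 0.0903 mid [0.4589 0.2117]
uv [134.3 210.1] ends [[0.5016, 0.4619], [0.4731, 0.5068]] len 0.0533 mid [0.4874 0.4844]
uv [149.9 199.5] ends [[0.5397, 0.4041], [0.5127, 0.4461]] len 0.05 mid [0.5262 0.4251]
uv [190.4 189.8] ends [[0.6002, 0.2513], [0.5191, 0.2893]] len 0.0896 mid [0.5595 0.2704]
uv [171.  186.6] ends [[0.6192, 0.3426], [0.5285, 0.3465]] len 0.0908 mid [0.5737 0.3446]
[(array([206.01791382, 215.65193176]), array([[0.46952702, 0.16771534, 0.005     ],
       [0.44823005, 0.25551535, 0.005     ],
       [0.45886664, 0.21165637, 0.005     ]])), (array([134.34370422, 210.13246155]), array([[0.50164446, 0.46186906, 0.005     ],
       [0.47312717, 0.50684846, 0.005     ],
       [0.48736834, 0.484391  , 0.005     ]])), (array([149.94230652, 199.53845215]), array([[0.53971654, 0.40406122, 0.005     ],
       [0.51272313, 0.4460959 , 0.005     ],
       [0.52620562, 0.42510486, 0.005     ]])), (array([190.35273743, 189.77397156]), array([[0.60016577, 0.25127839, 0.005     ],
       [0.51907519, 0.28932111, 0.005     ],
       [0.55951992, 0.27035651, 0.005     ]])), (array([170.95890808, 186.60960388]), array([[0.61920458, 0.34260381, 0.005     ],
       [0.52846852, 0.34653874, 0.005     ],
       [0.57371553, 0.34458901, 0.005     ]]))]
```

View pics/p1.png

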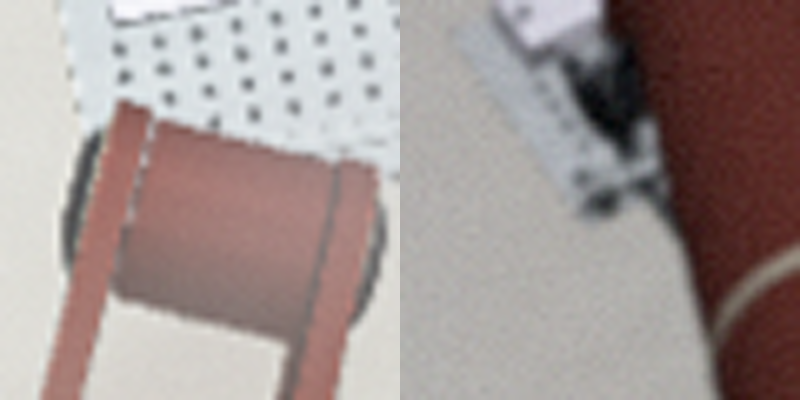

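The arm hides the pin itself in both views; the gripper hangs over its spot. Descending and closing.

```bash
python3 -m handwheel '[{"gripper":-0.2,"offset":[0,-1,15],"rotation":[0,0,0]},{"gripper":-0.2,"offset":[0,-1,30],"rotation":[0,0,0]},{"gripper":-0.2,"offset":[0,-1,45],"rotation":[0,0,0]},{"gripper":-0.2,"offset":[0,-1,60],"rotation":[0,0,0]},{"gripper":-0.2,"offset":[0,-1,75],"rotation":[0,0,0]},{"gripper":-0.2,"offset":[0,-1,88],"rotation":[0,0,0]},{"gripper":-0.2,"offset":[0,-1,97],"rotation":[0,0,0]},{"gripper":-0.2,"offset":[0,-1,97],"rotation":[0,0,0]}]' 40; python3 -m handwheel '[{"gripper":0,"offset":[0,0,0],"rotation":[0,0,0]},{"gripper":0.2,"offset":[0,0,0],"rotation":[0,0,0]},{"gripper":0.4,"offset":[0,0,0],"rotation":[0,0,0]},{"gripper":0.6,"offset":[0,0,0],"rotation":[0,0,0]},{"gripper":0.8,"offset":[0,0,0],"rotation":[0,0,0]},{"gripper":1,"offset":[0,0,0],"rotation":[0,0,0]},{"gripper":1,"offset":[0,0,0],"rotation":[0,0,0]},{"gripper":1,"offset":[0,0,0],"rotation":[0,0,0]}]' 40
```

```text
t: 4.6
tool_pos: [0.4801, -0.0617, 0.0062]
tool_rot: [0.262, -3.129, -0.001]
contact_force: [-0.5, 0.2, -0.6]
opening: 0.0514
grip_force: 0.0
t: 5.6
tool_pos: [0.4804, -0.0596, 0.0072]
tool_rot: [0.261, -3.13, -0.008]
contact_force: [-0.8, 8.6, 5.0]
opening: 0.0084
grip_force: 39.0
```

```bash
python3 -m handwheel '[{"gripper":1,"offset":[0,0,-18.8],"rotation":[0,0,0]},{"gripper":1,"offset":[0,-2,-37.5],"rotation":[0,0,0]},{"gripper":1,"offset":[0,-5.5,-56],"rotation":[0,0,0]},{"gripper":1,"offset":[0,-10.7,-74],"rotation":[0,0,0]},{"gripper":1,"offset":[0,-17.4,-91.6],"rotation":[0,0,0]},{"gripper":1,"offset":[0,-25.5,-108.7],"rotation":[0,0,0]},{"gripper":1,"offset":[0,-35,-125],"rotation":[0,0,0]},{"gripper":1,"offset":[0,-45.8,-140.4],"rotation":[0,0,0]}]' 40
```

```text
t: 6.6
tool_pos: [0.4879, -0.1048, 0.1485]
tool_rot: [0.263, -3.13, -0.01]
contact_force: [-1.9, 9.3, 4.5]
opening: 0.0086
grip_force: 39.0
```

```bash
python3 -m handwheel '[{"gripper":1,"offset":[0,-12,-14.5],"rotation":[0,0,0]},{"gripper":1,"offset":[0,-25,-28],"rotation":[0,0,0]},{"gripper":1,"offset":[0,-39.4,-40.4],"rotation":[0,0,0]},{"gripper":1,"offset":[0,-54.5,-51.6],"rotation":[0,0,0]},{"gripper":1,"offset":[0,-70.5,-61.6],"rotation":[0,0,0]},{"gripper":1,"offset":[0,-87.3,-70.2],"rotation":[0,0,0]},{"gripper":1,"offset":[0,-104.8,-77.4],"rotation":[0,0,0]},{"gripper":1,"offset":[0,-122.6,-83.1],"rotation":[0,0,0]}]' 40; python3 -m handwheel '[{"gripper":1,"offset":[0,-18.3,-4.3],"rotation":[0,0,0]},{"gripper":1,"offset":[0,-37,-7.1],"rotation":[0,0,0]},{"gripper":1,"offset":[0,-55.9,-8.4],"rotation":[0,0,0]},{"gripper":1,"offset":[0,-74.7,-8.2],"rotation":[0,0,0]},{"gripper":1,"offset":[0,-93.4,-6.4],"rotation":[0,0,0]},{"gripper":1,"offset":[0,-112,-3.1],"rotation":[0,0,0]},{"gripper":1,"offset":[0,-130,1.8],"rotation":[0,0,0]},{"gripper":1,"offset":[0,-148,8],"rotation":[0,0,0]}]' 40
```

```text
t: 7.6
tool_pos: [0.5087, -0.2284, 0.2326]
tool_rot: [-0.262, 3.13, -0.0]
contact_force: [-0.4, -0.5, -2.4]
opening: 0.0085
grip_force: 40.3
t: 8.6
tool_pos: [0.5332, -0.375, 0.2217]
tool_rot: [0.262, -3.13, -0.001]
contact_force: [-2.0, 1.0, 1.7]
opening: 0.0084
grip_force: 42.1
```

```bash
python3 -m handwheel '[{"gripper":0.6,"offset":[0,0,0],"rotation":[0,0,0]},{"gripper":0.3,"offset":[0,0,0],"rotation":[0,0,0]},{"gripper":0,"offset":[0,0,0],"rotation":[0,0,0]},{"gripper":0,"offset":[0,0,0],"rotation":[0,0,0]},{"gripper":0,"offset":[0,0,-10],"rotation":[0,0,0]},{"gripper":0,"offset":[0,0,-25],"rotation":[0,0,0]},{"gripper":0,"offset":[0,0,-45],"rotation":[0,0,0]},{"gripper":0,"offset":[0,0,-60],"rotation":[0,0,0]}]' 40; python3 - <<'E'
from h import *
d=cam("top"); S=spats(d); s=cam("side"); spats(s,roi=(130,180,260,260))
cv2.imwrite("pics/p2.png",np.hstack([cv2.resize(x["image"][100:300,:,::-1][:,a:a+300],(400,267)) for x,a in((d,120),(s,100))]))
E
```

```text
t: 9.6
tool_pos: [0.5338, -0.3742, 0.2854]
tool_rot: [-0.262, 3.129, -0.003]
contact_force: [0.3, 0.1, 0.6]
opening: 0.0426
grip_force: 0.0
uv [206.  215.7] ends [[0.4692, 0.1677], [0.4483, 0.2558]] len 0.0906 mid [0.4587 0.2118]
uv [134.3 210.1] ends [[0.5016, 0.4618], [0.4731, 0.5068]] len 0.0533 mid [0.4873 0.4844]
uv [149.9 199.5] ends [[0.5403, 0.4044], [0.5125, 0.446]] len 0.05 mid [0.5264 0.4252]
uv [190.4 189.8] ends [[0.6002, 0.2513], [0.5191, 0.2893]] len 0.0896 mid [0.5595 0.2704]
uv [171.  186.6] ends [[0.6192, 0.3421], [0.5285, 0.3468]] len 0.0909 mid [0.5737 0.3445]
uv [139.4 243.2] ends [[0.5051, 0.4592], [0.4753, 0.5045]] len 0.0542 mid [0.4901 0.482 ]
uv [207.6 228. ] ends [[0.4703, 0.167], [0.4497, 0.2537]] len 0.0891 mid [0.4599 0.2107]
uv [167.8 215.1] ends [[0.6215, 0.3423], [0.5288, 0.3462]] len 0.0928 mid [0.5745 0.3443]
uv [186.2 212.3] ends [[0.6032, 0.25], [0.5186, 0.2898]] len 0.0935 mid [0.5603 0.2702]
uv [157.1 182. ] ends [[0.7364, 0.3074], [0.7662, 0.3846]] len 0.0828 mid [0.7513 0.3459]
```

View pics/p2.png

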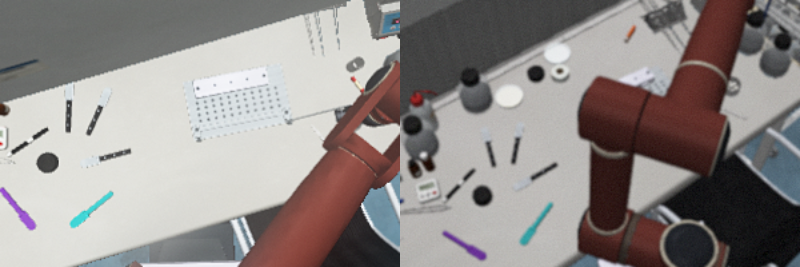

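The bar is up, leaning out at the right. Only three black-handled spatulas are on the bench, and nothing has moved. Going for B.

```bash
sed -i 's/np.array(\[.656,-.1235,0\])/np.array([.656,-.1225,0])/' h.py; cat >> h.py <<'E'
def grip(m,th,z=.1): # handle mid, direction deg -> grasp TCP xy
    return [m[0]+.0185*np.cos(np.radians(th)),m[1]+.0185*np.sin(np.radians(th)),z]
E
python3 -c "
from h import *
go(grip((.5599,.2703),-25.1),64.9)"
```

```text
t9.7 tcp [ 0.5343 -0.3747  0.2865] | offset [-147.1, 622.0, 184.3] rot [-0.003, 0.005, 0.605]
```

```bash
python3 -m handwheel '[{"gripper":0,"offset":[-8,40,0],"rotation":[0,0,0.04]},{"gripper":0,"offset":[-22,95,0],"rotation":[0,0,0.1]},{"gripper":0,"offset":[-36,155,0],"rotation":[0,0,0.16]},{"gripper":0,"offset":[-50,215,0],"rotation":[0,0,0.22]},{"gripper":0,"offset":[-65,275,20],"rotation":[0,0,0.28]},{"gripper":0,"offset":[-80,335,40],"rotation":[0,0,0.34]},{"gripper":0,"offset":[-93,395,60],"rotation":[0,0,0.4]},{"gripper":0,"offset":[-107,450,80],"rotation":[0,0,0.45]}]' 40;python3 -c "
from h import *
go(grip((.5599,.2703),-25.1),64.9)"
```

```text
t: 10.7
tool_pos: [0.5633, 0.0852, 0.2034]
tool_rot: [0.445, 3.11, -0.0]
contact_force: [0.7, 0.2, -0.8]
opening: 0.0427
grip_force: 0.0
t10.7 tcp [0.5633 0.0852 0.2034] | offset [36.9, 173.9, 103.4] rot [0.0, 0.0, 0.154]
```

```bash
python3 -m handwheel '[{"gripper":0,"offset":[8,36,20],"rotation":[0,0,0.03]},{"gripper":0,"offset":[16,72,40],"rotation":[0,0,0.06]},{"gripper":0,"offset":[23,108,60],"rotation":[0,0,0.1]},{"gripper":0,"offset":[30,142,80],"rotation":[0,0,0.13]},{"gripper":0,"offset":[36,165,95],"rotation":[0,0,0.154]},{"gripper":0,"offset":[36.9,174,103],"rotation":[0,0,0.154]},{"gripper":0,"offset":[36.9,174,103],"rotation":[0,0,0.154]},{"gripper":0,"offset":[36.9,174,103],"rotation":[0,0,0.154]}]' 40;python3 -c "
from h import *
d=cam('top'); spats(d); spats(cam('side'),roi=(130,180,260,260))
go(grip((.5599,.2703),-25.1,.004),64.9)"
```

```text
t: 11.7
tool_pos: [0.5773, 0.2599, 0.1019]
tool_rot: [0.682, 3.066, 0.0]
contact_force: [0.2, -0.4, 0.7]
opening: 0.0427
grip_force: 0.0
uv [134.4 210.2] ends [[0.5016, 0.4619], [0.4728, 0.5067]] len 0.0532 mid [0.4872 0.4843]
uv [139.4 243.3] ends [[0.5043, 0.4588], [0.4756, 0.5053]] len 0.0547 mid [0.4899 0.4821]
uv [207.6 228. ] ends [[0.4705, 0.167], [0.4497, 0.2537]] len 0.0892 mid [0.46   0.2107]
uv [167.8 215.1] ends [[0.6215, 0.3424], [0.5288, 0.3459]] len 0.0928 mid [0.5745 0.3441]
uv [186.2 212.3] ends [[0.6033, 0.2497], [0.5188, 0.2901]] len 0.0937 mid [0.5604 0.2702]
t11.8 tcp [0.5774 0.26   0.1021] | offset [1.8, 1.8, 98.1] rot [0.001, 0.001, 0.0]
```

```bash
python3 -m handwheel '[{"gripper":0,"offset":[1.8,1.8,15],"rotation":[0,0,0]},{"gripper":0,"offset":[1.8,1.8,32],"rotation":[0,0,0]},{"gripper":0,"offset":[1.8,1.8,50],"rotation":[0,0,0]},{"gripper":0,"offset":[1.8,1.8,68],"rotation":[0,0,0]},{"gripper":0,"offset":[1.8,1.8,84],"rotation":[0,0,0]},{"gripper":0,"offset":[1.8,1.8,95],"rotation":[0,0,0]},{"gripper":0,"offset":[1.8,1.8,99.5],"rotation":[0,0,0]},{"gripper":0,"offset":[1.8,1.8,99.5],"rotation":[0,0,0]}]' 40; python3 -m handwheel '[{"gripper":0.2,"offset":[0,0,0],"rotation":[0,0,0]},{"gripper":0.4,"offset":[0,0,0],"rotation":[0,0,0]},{"gripper":0.6,"offset":[0,0,0],"rotation":[0,0,0]},{"gripper":0.8,"offset":[0,0,0],"rotation":[0,0,0]},{"gripper":1,"offset":[0,0,0],"rotation":[0,0,0]},{"gripper":1,"offset":[0,0,0],"rotation":[0,0,0]},{"gripper":1,"offset":[0,0,0],"rotation":[0,0,0]},{"gripper":1,"offset":[0,0,0],"rotation":[0,0,0]}]' 60
```

```text
t: 12.8
tool_pos: [0.5759, 0.2631, 0.0016]
tool_rot: [0.681, 3.067, 0.0]
contact_force: [-0.3, -0.3, -0.3]
opening: 0.0427
grip_force: 0.0
t: 13.8
tool_pos: [0.5763, 0.2632, 0.0022]
tool_rot: [0.68, 3.066, 0.001]
contact_force: [-1.1, -0.1, 6.1]
opening: 0.0116
grip_force: 60.4
```

```bash
python3 -m handwheel '[{"gripper":1,"offset":[0,0,-5],"rotation":[0,0,0]},{"gripper":1,"offset":[0,0,-15],"rotation":[0,0,0]},{"gripper":1,"offset":[0,0,-30],"rotation":[0,0,0]},{"gripper":1,"offset":[0,0,-48],"rotation":[0,0,0]},{"gripper":1,"offset":[0,0,-65],"rotation":[0,0,0]},{"gripper":1,"offset":[0,0,-80],"rotation":[0,0,0]},{"gripper":1,"offset":[0,0,-88],"rotation":[0,0,0]},{"gripper":1,"offset":[0,0,-88],"rotation":[0,0,0]}]' 60;python3 -c "
from h import *
go(rk(-.070,-.012,.085),99.6)"
```

```text
t: 14.8
tool_pos: [0.5763, 0.2632, 0.0905]
tool_rot: [0.68, 3.066, 0.001]
contact_force: [0.7, 0.0, -0.6]
opening: 0.0116
grip_force: 59.8
t14.8 tcp [0.5763 0.2632 0.0905] | offset [-150.1, -402.6, 5.3] rot [0.001, 0.001, -0.604]
```

```bash
python3 -m handwheel '[{"gripper":1,"offset":[-6,-15,0],"rotation":[0,0,-0.03]},{"gripper":1,"offset":[-16,-42,0],"rotation":[0,0,-0.07]},{"gripper":1,"offset":[-28,-75,0],"rotation":[0,0,-0.12]},{"gripper":1,"offset":[-41,-110,1],"rotation":[0,0,-0.17]},{"gripper":1,"offset":[-54,-145,2],"rotation":[0,0,-0.22]},{"gripper":1,"offset":[-67,-180,2],"rotation":[0,0,-0.27]},{"gripper":1,"offset":[-80,-215,3],"rotation":[0,0,-0.32]},{"gripper":1,"offset":[-93,-250,3],"rotation":[0,0,-0.37]}]' 60;python3 -c "
from h import *
go(rk(-.070,-.012,.085),99.6)"
```

```text
t: 15.8
tool_pos: [0.5534, -0.0039, 0.0855]
tool_rot: [-0.102, -3.138, -0.0]
contact_force: [1.1, -0.6, -0.4]
opening: 0.0118
grip_force: 62.9
t15.8 tcp [ 0.5534 -0.0039  0.0855] | offset [0.9, -161.6, 0.5] rot [0.0, -0.002, -0.233]
```

```bash
python3 -m handwheel '[{"gripper":1,"offset":[0,-35,0],"rotation":[0,0,-0.05]},{"gripper":1,"offset":[0,-70,0],"rotation":[0,0,-0.1]},{"gripper":1,"offset":[1,-105,0],"rotation":[0,0,-0.15]},{"gripper":1,"offset":[1,-135,0],"rotation":[0,0,-0.2]},{"gripper":1,"offset":[1,-155,0],"rotation":[0,0,-0.225]},{"gripper":1,"offset":[1,-161.6,0.5],"rotation":[0,0,-0.233]},{"gripper":1,"offset":[1,-161.6,0.5],"rotation":[0,0,-0.233]},{"gripper":1,"offset":[1,-161.6,0.5],"rotation":[0,0,-0.233]}]' 60;python3 - <<'E'
from h import *
go(rk(-.070,-.012,.0207),99.6)
d=cam("top"); s=cam("side"); 
cv2.imwrite("pics/p3.png",np.hstack([cv2.resize(x["image"][a:a+75,b:b+100,::-1],(400,300),interpolation=cv2.INTER_CUBIC) for x,a,b in((d,140,250),(s,140,225))]))
E
```

```text
t: 16.8
tool_pos: [0.5424, -0.1631, 0.0858]
tool_rot: [0.262, -3.13, -0.001]
contact_force: [0.2, -0.0, -0.8]
opening: 0.0118
grip_force: 63.0
t16.8 tcp [ 0.5424 -0.1631  0.0858] | offset [0.7, -1.9, 65.1] rot [0.001, -0.0, -0.001]
```

View pics/p3.png

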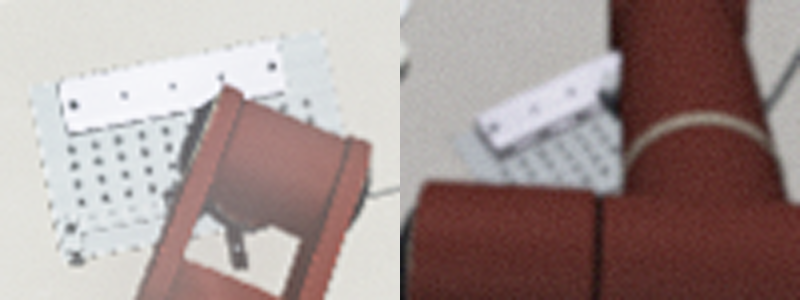

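The spatula's tail sticks out from under the gripper at top pixel about (307.5,197.5)–(310,207), and the blade side is hidden by the wrist. I'll check that against the predicted handle line.

```bash
python3 - <<'E'
from h import *
d=cam("top"); o=ctrl.get_obs(); T=o["tool_pos"]
X=[T+RM@[a,0,.0028] for a in(-.067,-.050,-.035)]
print("pred",proj(d,X).round(1).tolist())
g=d["image"].max(2); m=np.zeros(g.shape,np.uint8); m[196:212,302:316]=(g[196:212,302:316]<110)*255
for c in cv2.findContours(m,0,1)[0]:
    if len(c)>4: print(cv2.minAreaRect(c), [ (v.round(1)).tolist() for v in cv2.boxPoints(cv2.minAreaRect(c))])
# handle rows: centroid of dark per row
for r in range(197,210): 
    w=np.clip(170-g[r,302:318].astype(float),0,None); print(r,(w@np.arange(302,318)/max(w.sum(),1)).round(1),w.sum().round(),end="; ")
p=proj(d,[T+RM@[a,0,.0028] for a in np.arange(-.067,-.03,.004)]); print("\n",p.round(1).tolist())
E
```

```text
pred [[310.0, 207.6], [309.0, 203.0], [308.2, 198.9]]
((309.5, 204.5), (3.0, 1.0), 90.0) [[309.0, 203.0], [310.0, 203.0], [310.0, 206.0], [309.0, 206.0]]
197 309.8 370.0; 198 308.2 199.0; 199 308.4 188.0; 200 308.5 195.0; 201 308.7 150.0; 202 308.9 136.0; 203 309.2 204.0; 204 309.4 203.0; 205 309.5 216.0; 206 309.6 197.0; 207 309.0 5.0; 208 303.1 7.0; 209 305.3 46.0; 
 [[310.0, 207.6], [309.7, 206.5], [309.5, 205.4], [309.3, 204.4], [309.1, 203.3], [308.8, 202.2], [308.6, 201.1], [308.4, 200.0], [308.2, 198.9], [307.9, 197.8]]
```

```bash
python3 -m handwheel '[{"gripper":1,"offset":[1,-1.5,10],"rotation":[0,0,0]},{"gripper":1,"offset":[1,-1.9,22],"rotation":[0,0,0]},{"gripper":1,"offset":[1,-1.9,36],"rotation":[0,0,0]},{"gripper":1,"offset":[1,-1.9,50],"rotation":[0,0,0]},{"gripper":1,"offset":[1,-1.9,60],"rotation":[0,0,0]},{"gripper":1,"offset":[1,-1.9,65],"rotation":[0,0,0]},{"gripper":1,"offset":[1,-1.9,65],"rotation":[0,0,0]},{"gripper":1,"offset":[1,-1.9,65],"rotation":[0,0,0]}]' 60;python3 -c "
from h import *
go(rk(-.070,-.012,.0207),99.6)"; python3 -m handwheel '[{"gripper":1,"offset":[-4,0,0],"rotation":[0,0,0]},{"gripper":1,"offset":[-9,0,0],"rotation":[0,0,0]},{"gripper":1,"offset":[-14,0,0],"rotation":[0,0,0]},{"gripper":1,"offset":[-19,0,0],"rotation":[0,0,0]},{"gripper":1,"offset":[-24,0,0],"rotation":[0,0,0]},{"gripper":1,"offset":[-28,0,0],"rotation":[0,0,0]},{"gripper":1,"offset":[-30,0,0],"rotation":[0,0,0]},{"gripper":1,"offset":[-30,0,0],"rotation":[0,0,0]}]' 60;python3 -c "
from h import *
go(rk(-.013,-.012,.0207),99.6)"
```

```text
t: 17.95
tool_pos: [0.5424, -0.1663, 0.0217]
tool_rot: [-0.261, 3.13, -0.001]
contact_force: [-0.7, -0.2, 0.8]
opening: 0.0118
grip_force: 63.0
t17.9 tcp [ 0.5424 -0.1663  0.0217] | offset [0.2, 1.2, 1.0] rot [-0.001, 0.001, -0.001]
t: 18.95
tool_pos: [0.5715, -0.161, 0.0211]
tool_rot: [0.261, -3.131, -0.0]
contact_force: [-0.1, -0.9, -0.2]
opening: 0.0119
grip_force: 63.0
t18.9 tcp [ 0.5715 -0.161   0.0211] | offset [-27.2, 1.0, 0.4] rot [0.0, -0.0, -0.001]
```

```bash
python3 -m handwheel '[{"gripper":1,"offset":[-4,0.7,0],"rotation":[0,0,0]},{"gripper":1,"offset":[-8,0.7,0],"rotation":[0,0,0]},{"gripper":1,"offset":[-12,0.7,0],"rotation":[0,0,0]},{"gripper":1,"offset":[-16,0.7,0],"rotation":[0,0,0]},{"gripper":1,"offset":[-19,0.7,0],"rotation":[0,0,0]},{"gripper":1,"offset":[-21,0.7,0],"rotation":[0,0,0]},{"gripper":1,"offset":[-22,0.7,0],"rotation":[0,0,0]},{"gripper":1,"offset":[-22,0.7,0],"rotation":[0,0,0]}]' 60;python3 -c "
from h import *
go(rk(-.013,-.012,.0207),99.6)"
```

```text
t: 19.95
tool_pos: [0.5931, -0.1567, 0.0211]
tool_rot: [0.261, -3.131, 0.0]
contact_force: [0.3, 0.3, -0.6]
opening: 0.0122
grip_force: 63.0
t19.9 tcp [ 0.5931 -0.1567  0.0211] | offset [-5.3, 0.3, 0.4] rot [-0.0, -0.0, -0.001]
```

```bash
python3 -m handwheel '[{"gripper":1,"offset":[-1,0,0],"rotation":[0,0,0]},{"gripper":1,"offset":[-2,0,0],"rotation":[0,0,0]},{"gripper":1,"offset":[-3,0,0],"rotation":[0,0,0]},{"gripper":1,"offset":[-4,0,0],"rotation":[0,0,0]},{"gripper":1,"offset":[-5,0,0],"rotation":[0,0,0]},{"gripper":1,"offset":[-5,0,0],"rotation":[0,0,0]},{"gripper":1,"offset":[-5,0,0],"rotation":[0,0,0]},{"gripper":1,"offset":[-5,0,0],"rotation":[0,0,0]}]' 60;python3 -c "
from h import *
go(rk(-.013,-.012,.0207),99.6)"
```

```text
t: 20.95
tool_pos: [0.5946, -0.1562, 0.0199]
tool_rot: [0.26, -3.122, -0.001]
contact_force: [-10.8, -1.9, 2.5]
opening: 0.0116
grip_force: 63.4
t20.9 tcp [ 0.5946 -0.1562  0.0199] | offset [-3.6, -0.0, -0.9] rot [0.002, -0.008, -0.001]
```

```bash
python3 -m handwheel '[{"gripper":1,"offset":[0,0,1],"rotation":[0,0,0]},{"gripper":1,"offset":[0,0,1.5],"rotation":[0,0,0]},{"gripper":0.8,"offset":[0,0,1.5],"rotation":[0,0,0]},{"gripper":0.6,"offset":[0,0,1.5],"rotation":[0,0,0]},{"gripper":0.4,"offset":[0,0,1.5],"rotation":[0,0,0]},{"gripper":0.3,"offset":[0,0,1.5],"rotation":[0,0,0]},{"gripper":0.3,"offset":[0,0,1.5],"rotation":[0,0,0]},{"gripper":0.3,"offset":[0,0,1.5],"rotation":[0,0,0]}]' 20; python3 -m handwheel '[{"gripper":0.3,"offset":[0,0,-10],"rotation":[0,0,0]},{"gripper":0.3,"offset":[0,0,-25],"rotation":[0,0,0]},{"gripper":0.3,"offset":[0,0,-45],"rotation":[0,0,0]},{"gripper":0.3,"offset":[0,0,-70],"rotation":[0,0,0]},{"gripper":0.1,"offset":[5,30,-100],"rotation":[0,0,0]},{"gripper":0,"offset":[15,80,-120],"rotation":[0,0,0]},{"gripper":0,"offset":[30,130,-130],"rotation":[0,0,0]},{"gripper":0,"offset":[50,180,-130],"rotation":[0,0,0]}]' 20; python3 - <<'E'
from h import *
d=cam("top"); s=cam("side"); spats(d); spats(s,roi=(130,180,260,260))
cv2.imwrite("pics/p4.png",np.hstack([cv2.resize(x["image"][a:a+75,b:b+100,::-1],(400,300),interpolation=cv2.INTER_CUBIC) for x,a,b in((d,140,250),(s,140,225))]))
X=[rk(a,-.012,.022+b) for a,b in((-.08,.005),(-.08+.097,.005))]
print("pred home handle ends",proj(d,X).round(1).tolist(),proj(s,X).round(1).tolist())
go(grip((.4595,.2113),103.6),13.6)
E
```

```text
t: 21.95
tool_pos: [0.5981, -0.1558, 0.0196]
tool_rot: [-0.261, 3.131, -0.0]
contact_force: [-0.7, 0.2, 0.0]
opening: 0.03
grip_force: 0.0
t: 22.95
tool_pos: [0.5196, 0.0145, 0.1531]
tool_rot: [-0.26, 3.126, -0.001]
contact_force: [0.0, 1.1, 0.9]
opening: 0.0427
grip_force: 0.0
uv [206.  215.7] ends [[0.4696, 0.1675], [0.4482, 0.2558]] len 0.0908 mid [0.4589 0.2117]
uv [134.4 210. ] ends [[0.5024, 0.4618], [0.473, 0.5068]] len 0.0537 mid [0.4877 0.4843]
uv [149.9 199.6] ends [[0.5396, 0.4043], [0.5127, 0.4461]] len 0.0497 mid [0.5261 0.4252]
uv [232.1 188.3] ends [[0.5955, 0.107], [0.5262, 0.1133]] len 0.0695 mid [0.5608 0.1102]
uv [171.  186.6] ends [[0.6192, 0.3421], [0.5285, 0.3468]] len 0.0908 mid [0.5737 0.3445]
uv [139.3 243.2] ends [[0.5058, 0.4588], [0.4745, 0.5056]] len 0.0563 mid [0.4901 0.4823]
uv [207.6 228.1] ends [[0.4705, 0.1667], [0.4492, 0.2542]] len 0.0901 mid [0.4598 0.2107]
uv [167.8 215.1] ends [[0.6227, 0.3424], [0.528, 0.3459]] len 0.0948 mid [0.5746 0.3442]
uv [157.1 182. ] ends [[0.736, 0.3064], [0.7666, 0.3856]] len 0.0849 mid [0.7513 0.3459]
pred home handle ends [[305.2, 193.4], [300.0, 168.4]] [[287.9, 183.0], [275.5, 167.1]]
t23.1 tcp [0.5172 0.0167 0.1512] | offset [25.1, 220.0, 51.3] rot [0.002, 0.001, 1.504]
```

View pics/p4.png

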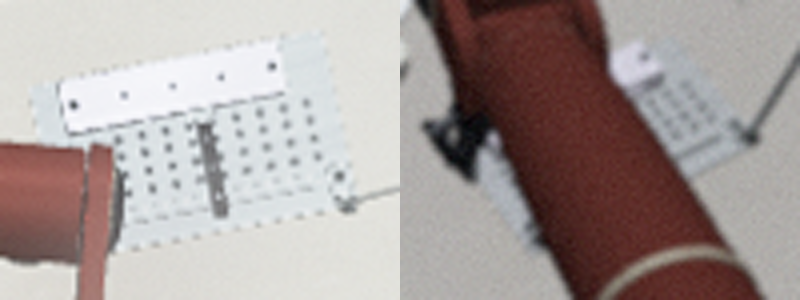

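Spatula B sits in slot 2: its tail is at top pixel (305.2,193.7) against 193.4 predicted, so it is home. Next is C.

```bash
python3 -m handwheel '[{"gripper":0,"offset":[3,28,6],"rotation":[0,0,0.18]},{"gripper":0,"offset":[6,56,12],"rotation":[0,0,0.36]},{"gripper":0,"offset":[9,84,18],"rotation":[0,0,0.54]},{"gripper":0,"offset":[12,112,25],"rotation":[0,0,0.72]},{"gripper":0,"offset":[15,140,32],"rotation":[0,0,0.9]},{"gripper":0,"offset":[18,168,40],"rotation":[0,0,1.08]},{"gripper":0,"offset":[22,196,46],"rotation":[0,0,1.26]},{"gripper":0,"offset":[25,220,51],"rotation":[0,0,1.44]}]' 20;python3 -c "
from h import *
go(grip((.4594,.2112),103.6),13.6)"
```

```text
t: 24.05
tool_pos: [0.4585, 0.2269, 0.0998]
tool_rot: [1.875, 2.519, 0.002]
contact_force: [0.1, 0.1, -0.6]
opening: 0.0427
grip_force: 0.0
t24.1 tcp [0.4585 0.2269 0.0998] | offset [3.2, -2.7, -0.2] rot [0.002, 0.0, 0.054]
```

```bash
python3 -m handwheel '[{"gripper":0,"offset":[3.2,-2.7,0],"rotation":[0,0,0.054]},{"gripper":0,"offset":[3.2,-2.7,15],"rotation":[0,0,0.054]},{"gripper":0,"offset":[3.2,-2.7,32],"rotation":[0,0,0.054]},{"gripper":0,"offset":[3.2,-2.7,50],"rotation":[0,0,0.054]},{"gripper":0,"offset":[3.2,-2.7,66],"rotation":[0,0,0.054]},{"gripper":0,"offset":[3.2,-2.7,78],"rotation":[0,0,0.054]},{"gripper":0,"offset":[3.2,-2.7,80],"rotation":[0,0,0.054]},{"gripper":0,"offset":[3.2,-2.7,80],"rotation":[0,0,0.054]}]' 20; python3 - <<'E'
from h import *
go(grip((.4594,.2112),103.6,.002),13.6)
d=cam("top"); g=d["image"].max(2).astype(float)
p=proj(d,[np.r_[grip((.4594,.2112),103.6,.005)]+[a*np.cos(np.radians(103.6)),a*np.sin(np.radians(103.6)),0] for a in (-.067,.03,.083)])
print("pred tail, neck, tip",p.round(1).tolist())
spats(d)
E
```

```text
t: 25.05
tool_pos: [0.4546, 0.2285, 0.0188]
tool_rot: [1.936, 2.474, 0.001]
contact_force: [0.4, -0.3, -1.2]
opening: 0.0428
grip_force: 0.0
t25.1 tcp [0.4546 0.2285 0.0188] | offset [0.5, 0.6, 16.8] rot [0.0, -0.0, 0.006]
pred tail, neck, tip [[218.4, 212.2], [193.8, 218.8], [180.3, 222.5]]
uv [134.4 210.1] ends [[0.5019, 0.4614], [0.4731, 0.5068]] len 0.0538 mid [0.4875 0.4842]
uv [209.2 230. ] ends [[0.5161, 0.1991], [0.294, 0.201]] len 0.222 mid [0.4042 0.2001]
uv [149.9 199.5] ends [[0.5398, 0.4041], [0.5128, 0.4462]] len 0.05 mid [0.5263 0.4252]
uv [171.  186.6] ends [[0.6192, 0.3426], [0.5285, 0.3465]] len 0.0908 mid [0.5737 0.3446]
```

```bash
python3 -m handwheel '[{"gripper":0,"offset":[0.5,0.5,8],"rotation":[0,0,0.006]},{"gripper":0,"offset":[0.5,0.5,16.5],"rotation":[0,0,0.006]},{"gripper":0.2,"offset":[0.5,0.5,16.5],"rotation":[0,0,0.006]},{"gripper":0.5,"offset":[0.5,0.5,16.5],"rotation":[0,0,0.006]},{"gripper":0.7,"offset":[0.5,0.5,16.5],"rotation":[0,0,0.006]},{"gripper":1,"offset":[0.5,0.5,16.5],"rotation":[0,0,0.006]},{"gripper":1,"offset":[0.5,0.5,16.5],"rotation":[0,0,0.006]},{"gripper":1,"offset":[0.5,0.5,16.5],"rotation":[0,0,0.006]}]' 60; python3 -m handwheel '[{"gripper":1,"offset":[0,0,0],"rotation":[0,0,0]},{"gripper":1,"offset":[0,0,-5],"rotation":[0,0,0]},{"gripper":1,"offset":[0,0,-15],"rotation":[0,0,0]},{"gripper":1,"offset":[0,0,-30],"rotation":[0,0,0]},{"gripper":1,"offset":[0,0,-48],"rotation":[0,0,0]},{"gripper":1,"offset":[0,0,-65],"rotation":[0,0,0]},{"gripper":1,"offset":[0,0,-80],"rotation":[0,0,0]},{"gripper":1,"offset":[0,0,-88],"rotation":[0,0,0]}]' 60;python3 -c "
from h import *
go(rk(-.072,.034,.085),-80.4)"
```

```text
t: 26.1
tool_pos: [0.455, 0.2292, 0.0025]
tool_rot: [1.943, 2.468, 0.001]
contact_force: [0.2, -0.0, 2.8]
opening: 0.0118
grip_force: 60.4
t: 27.1
tool_pos: [0.4553, 0.2293, 0.0917]
tool_rot: [1.943, 2.468, 0.002]
contact_force: [-0.2, 0.8, -0.7]
opening: 0.0117
grip_force: 60.1
t27.1 tcp [0.4553 0.2293 0.0917] | offset [-357.7, -7.1, 6.6] rot [0.001, -0.002, 1.64]
```

```bash
python3 -m handwheel '[{"gripper":1,"offset":[-8,0,0],"rotation":[0,0,0.05]},{"gripper":1,"offset":[-28,0,0],"rotation":[0,0,0.15]},{"gripper":1,"offset":[-53,-1,0],"rotation":[0,0,0.27]},{"gripper":1,"offset":[-80,-1,0],"rotation":[0,0,0.39]},{"gripper":1,"offset":[-107,-2,0],"rotation":[0,0,0.51]},{"gripper":1,"offset":[-134,-2,0],"rotation":[0,0,0.63]},{"gripper":1,"offset":[-160,-3,0],"rotation":[0,0,0.75]},{"gripper":1,"offset":[-184,-3,0],"rotation":[0,0,0.86]}]' 60;python3 -c "
from h import *
go(rk(-.072,.034,.085),-80.4)"
```

```text
t: 28.1
tool_pos: [0.4943, 0.0481, 0.089]
tool_rot: [-2.799, -1.425, 0.003]
contact_force: [0.1, 0.4, -0.2]
opening: 0.0117
grip_force: 60.1
t28.1 tcp [0.4943 0.0481 0.089 ] | offset [-113.6, 129.8, 3.9] rot [-0.001, 0.002, 0.774]
```

```bash
python3 -m handwheel '[{"gripper":1,"offset":[-18,20,0],"rotation":[0,0,0.12]},{"gripper":1,"offset":[-38,43,0],"rotation":[0,0,0.25]},{"gripper":1,"offset":[-58,66,0],"rotation":[0,0,0.38]},{"gripper":1,"offset":[-78,89,0],"rotation":[0,0,0.51]},{"gripper":1,"offset":[-95,109,1],"rotation":[0,0,0.64]},{"gripper":1,"offset":[-108,124,2],"rotation":[0,0,0.74]},{"gripper":1,"offset":[-113.6,130,3],"rotation":[0,0,0.774]},{"gripper":1,"offset":[-113.6,130,3],"rotation":[0,0,0.774]}]' 60;cat >> h.py <<'E'
def tail(d):
    T=ctrl.get_obs()["tool_pos"]; g=d["image"].max(2).astype(np.float32)
    print("handle lateral offset (mm, rack y) along tail:")
    for a in np.arange(-.080,-.03,.004):
        ys=np.arange(-.02,.0201,.001); p=proj(d,[T+RM@[a,y,.003] for y in ys]).astype(np.float32)
        v=cv2.remap(g,p[:,:1],p[:,1:],1)[:,0]; w=np.clip(150-v,0,None); print("%d: %.1f (%d)"%(a*1000,(w@ys/max(w.sum(),1))*1000,v.min()),end="; ")
    print()
E
python3 -c "
from h import *
go(rk(-.072,.034,.085),-80.4); tail(cam('top'))"
```

```text
t: 29.1
tool_pos: [0.5337, -0.1188, 0.0864]
tool_rot: [-3.129, -0.272, 0.002]
contact_force: [0.7, -0.5, -0.4]
opening: 0.0119
grip_force: 60.1
t29.1 tcp [ 0.5337 -0.1188  0.0864] | offset [-1.6, 1.1, 1.4] rot [-0.001, 0.001, 0.006]
handle lateral offset (mm, rack y) along tail:
-80: 0.0 (155); -76: 0.0 (161); -72: 0.0 (193); -67: 0.0 (201); -63: -2.0 (148); -59: -1.2 (114); -55: -1.6 (111); -51: -1.1 (109); -47: -1.7 (113); -43: 0.4 (132); -39: -0.4 (124); -35: -1.3 (113); -31: -4.0 (114);
```

```bash
python3 -m handwheel '[{"gripper":1,"offset":[-1.6,0.4,10],"rotation":[0,0,0.006]},{"gripper":1,"offset":[-1.6,0.4,22],"rotation":[0,0,0.006]},{"gripper":1,"offset":[-1.6,0.4,36],"rotation":[0,0,0.006]},{"gripper":1,"offset":[-1.6,0.4,50],"rotation":[0,0,0.006]},{"gripper":1,"offset":[-1.6,0.4,60],"rotation":[0,0,0.006]},{"gripper":1,"offset":[-1.6,0.4,65],"rotation":[0,0,0.006]},{"gripper":1,"offset":[-1.6,0.4,65],"rotation":[0,0,0.006]},{"gripper":1,"offset":[-1.6,0.4,65],"rotation":[0,0,0.006]}]' 60;python3 -c "
from h import *
go(rk(-.072,.0345,.021),-80.4)"
```

```text
t: 30.15
tool_pos: [0.5333, -0.1195, 0.0226]
tool_rot: [3.13, 0.263, 0.002]
contact_force: [0.7, 0.2, 0.4]
opening: 0.0121
grip_force: 60.1
t30.1 tcp [ 0.5333 -0.1195  0.0226] | offset [-1.0, -0.1, 1.6] rot [0.001, -0.001, 0.0]
```

```bash
python3 -m handwheel '[{"gripper":1,"offset":[0,0,1.3],"rotation":[0,0,0]},{"gripper":1,"offset":[4,0,1.3],"rotation":[0,0,0]},{"gripper":1,"offset":[9,0,1.3],"rotation":[0,0,0]},{"gripper":1,"offset":[14,0,1.3],"rotation":[0,0,0]},{"gripper":1,"offset":[19,0,1.3],"rotation":[0,0,0]},{"gripper":1,"offset":[24,0,1.3],"rotation":[0,0,0]},{"gripper":1,"offset":[29,0,1.3],"rotation":[0,0,0]},{"gripper":1,"offset":[29,0,1.3],"rotation":[0,0,0]}]' 60;python3 -c "
from h import *
go(rk(-.0165,.0345,.021),-80.4)"
```

```text
t: 31.15
tool_pos: [0.5618, -0.1144, 0.0209]
tool_rot: [3.13, 0.264, 0.0]
contact_force: [-0.1, 0.3, -0.7]
opening: 0.0118
grip_force: 60.1
t31.1 tcp [ 0.5618 -0.1144  0.0209] | offset [25.6, 0.2, -0.1] rot [0.0, -0.0, 0.0]
```

```bash
python3 -m handwheel '[{"gripper":1,"offset":[4,0,0],"rotation":[0,0,0]},{"gripper":1,"offset":[8,0,0],"rotation":[0,0,0]},{"gripper":1,"offset":[12,0,0],"rotation":[0,0,0]},{"gripper":1,"offset":[16,0,0],"rotation":[0,0,0]},{"gripper":1,"offset":[18,0,0],"rotation":[0,0,0]},{"gripper":1,"offset":[20,0,0],"rotation":[0,0,0]},{"gripper":1,"offset":[21,0,0],"rotation":[0,0,0]},{"gripper":1,"offset":[21,0,0],"rotation":[0,0,0]}]' 60;python3 -m handwheel '[{"gripper":1,"offset":[1,0,0],"rotation":[0,0,0]},{"gripper":1,"offset":[2,0,0],"rotation":[0,0,0]},{"gripper":1,"offset":[3,0,0],"rotation":[0,0,0]},{"gripper":1,"offset":[4,0,0],"rotation":[0,0,0]},{"gripper":1,"offset":[5,0,0],"rotation":[0,0,0]},{"gripper":1,"offset":[6,0,0],"rotation":[0,0,0]},{"gripper":1,"offset":[6,0,0],"rotation":[0,0,0]},{"gripper":1,"offset":[6,0,0],"rotation":[0,0,0]}]' 60;python3 -c "
from h import *
go(rk(-.0165,.0345,.021),-80.4)"
```

```text
t: 32.15
tool_pos: [0.5821, -0.1109, 0.0208]
tool_rot: [-3.131, -0.263, 0.0]
contact_force: [-0.1, 0.1, 0.1]
opening: 0.0117
grip_force: 60.1
t: 33.15
tool_pos: [0.5866, -0.1101, 0.0201]
tool_rot: [-3.13, -0.263, 0.006]
contact_force: [-4.9, -0.8, 1.5]
opening: 0.0118
grip_force: 60.3
t33.1 tcp [ 0.5866 -0.1101  0.0201] | offset [0.4, 0.3, -0.9] rot [-0.001, 0.004, 0.0]
```

```bash
python3 -m handwheel '[{"gripper":1,"offset":[1,0,0],"rotation":[0,0,0]},{"gripper":1,"offset":[2,0,0.8],"rotation":[0,0,0]},{"gripper":1,"offset":[2,0,1.3],"rotation":[0,0,0]},{"gripper":0.8,"offset":[2,0,1.3],"rotation":[0,0,0]},{"gripper":0.6,"offset":[2,0,1.3],"rotation":[0,0,0]},{"gripper":0.4,"offset":[2,0,1.3],"rotation":[0,0,0]},{"gripper":0.3,"offset":[2,0,1.3],"rotation":[0,0,0]},{"gripper":0.3,"offset":[2,0,1.3],"rotation":[0,0,0]}]' 20; python3 -m handwheel '[{"gripper":0.3,"offset":[0,0,-10],"rotation":[0,0,0]},{"gripper":0.3,"offset":[0,0,-25],"rotation":[0,0,0]},{"gripper":0.3,"offset":[0,0,-45],"rotation":[0,0,0]},{"gripper":0.3,"offset":[0,0,-70],"rotation":[0,0,0]},{"gripper":0.1,"offset":[-5,-30,-100],"rotation":[0,0,-0.04]},{"gripper":0,"offset":[-10,-80,-110],"rotation":[0,0,-0.1]},{"gripper":0,"offset":[-15,-135,-110],"rotation":[0,0,-0.16]},{"gripper":0,"offset":[-20,-190,-110],"rotation":[0,0,-0.21]}]' 20; python3 - <<'E'
from h import *
d=cam("top"); s=cam("side"); spats(d); spats(s,roi=(130,180,260,260))
cv2.imwrite("pics/p5.png",np.hstack([cv2.resize(x["image"][a:a+75,b:b+100,::-1],(400,300),interpolation=cv2.INTER_CUBIC) for x,a,b in((d,140,250),(s,140,225))]))
for y in(-.012,.034): print("pred home tail",proj(d,[rk(-.08,y,.027)]).round(1).tolist())
go(grip((.5743,.3443),-2.4),-92.4)
E
```

```text
t: 34.15
tool_pos: [0.5902, -0.1095, 0.0196]
tool_rot: [3.13, 0.264, 0.001]
contact_force: [-0.4, 0.5, 0.2]
opening: 0.0299
grip_force: 0.0
t: 35.15
tool_pos: [0.5387, 0.0758, 0.1319]
tool_rot: [3.085, 0.591, 0.005]
contact_force: [1.0, 0.2, -0.0]
opening: 0.0425
grip_force: 0.0
uv [215.2 240.8] ends [[0.4288, 0.1601], [0.298, 0.1962]] len 0.1357 mid [0.3631 0.1783]
uv [134.3 210.1] ends [[0.502, 0.4621], [0.4729, 0.5067]] len 0.0532 mid [0.4874 0.4845]
uv [149.9 199.6] ends [[0.5394, 0.4045], [0.5127, 0.4461]] len 0.0494 mid [0.5261 0.4253]
uv [209.7 184. ] ends [[0.6102, 0.1961], [0.5494, 0.1956]] len 0.0608 mid [0.5797 0.1959]
uv [171.  186.6] ends [[0.6192, 0.3421], [0.5285, 0.3469]] len 0.0908 mid [0.5737 0.3445]
uv [255.8 183.5] ends [[0.6161, 0.0181], [0.538, 0.0191]] len 0.0782 mid [0.577  0.0186]
uv [139.3 243.3] ends [[0.5043, 0.4588], [0.4752, 0.5058]] len 0.0553 mid [0.4897 0.4824]
uv [167.7 215. ] ends [[0.6224, 0.3425], [0.5285, 0.3462]] len 0.094 mid [0.5748 0.3443]
uv [157.2 182. ] ends [[0.736, 0.3064], [0.7662, 0.3846]] len 0.0838 mid [0.7511 0.3454]
pred home tail [[305.2, 193.4]]
pred home tail [[293.2, 195.8]]
t35.2 tcp [0.5376 0.0784 0.1312] | offset [150.4, -225.2, 31.7] rot [-0.001, -0.002, 0.426]
```

View pics/p5.png

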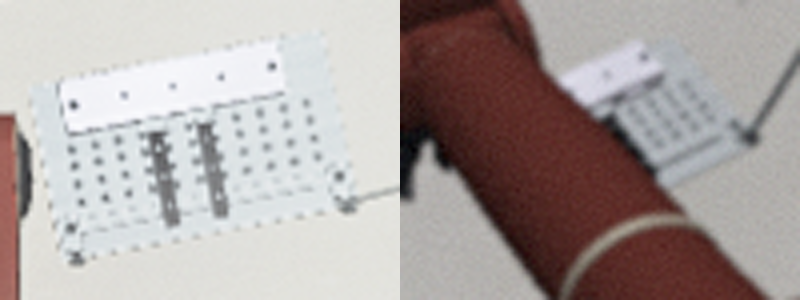

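B and C are both home, with tails at top pixels (305.2,193.7) and (293.4,195.7) as predicted. Next is A, which has not moved.

```bash
python3 -m handwheel '[{"gripper":0,"offset":[20,-30,0],"rotation":[0,0,0.06]},{"gripper":0,"offset":[42,-65,0],"rotation":[0,0,0.12]},{"gripper":0,"offset":[65,-100,5],"rotation":[0,0,0.18]},{"gripper":0,"offset":[88,-135,10],"rotation":[0,0,0.25]},{"gripper":0,"offset":[110,-165,16],"rotation":[0,0,0.31]},{"gripper":0,"offset":[130,-195,22],"rotation":[0,0,0.37]},{"gripper":0,"offset":[145,-215,28],"rotation":[0,0,0.42]},{"gripper":0,"offset":[150.4,-225,31],"rotation":[0,0,0.426]}]' 20;python3 -m handwheel '[{"gripper":0,"offset":[0,0,0],"rotation":[0,0,0]},{"gripper":0,"offset":[0,0,0],"rotation":[0,0,0]},{"gripper":0,"offset":[0,0,0],"rotation":[0,0,0]},{"gripper":0,"offset":[0,0,0],"rotation":[0,0,0]},{"gripper":0,"offset":[0,0,0],"rotation":[0,0,0]},{"gripper":0,"offset":[0,0,0],"rotation":[0,0,0]},{"gripper":0,"offset":[0,0,0],"rotation":[0,0,0]},{"gripper":0,"offset":[0,0,0],"rotation":[0,0,0]}]' 20;python3 -c "
from h import *
spats(cam('side'),roi=(130,180,260,260))
go(grip((.5743,.3443),-2.4,.0023),-92.4)"
```

```text
t: 36.25
tool_pos: [0.5962, 0.3395, 0.0993]
tool_rot: [-3.141, 0.075, -0.002]
contact_force: [-0.1, -0.5, -0.5]
opening: 0.0427
grip_force: 0.0
t: 37.25
tool_pos: [0.5953, 0.339, 0.0985]
tool_rot: [3.141, -0.076, -0.0]
contact_force: [0.1, 0.3, -1.3]
opening: 0.0427
grip_force: 0.0
uv [139.4 243.2] ends [[0.5049, 0.4591], [0.4753, 0.5045]] len 0.0542 mid [0.4901 0.4819]
uv [167.8 215.1] ends [[0.6221, 0.3423], [0.5285, 0.3462]] len 0.0937 mid [0.5746 0.3443]
t37.3 tcp [0.5953 0.339  0.0985] | offset [-2.7, -4.4, 96.2] rot [0.0, 0.0, -0.006]
```

```bash
python3 -m handwheel '[{"gripper":0,"offset":[-3,-4.4,12],"rotation":[0,0,0]},{"gripper":0,"offset":[-3,-4.4,30],"rotation":[0,0,0]},{"gripper":0,"offset":[-3,-4.4,50],"rotation":[0,0,0]},{"gripper":0,"offset":[-3,-4.4,68],"rotation":[0,0,0]},{"gripper":0,"offset":[-3,-4.4,84],"rotation":[0,0,0]},{"gripper":0,"offset":[-3,-4.4,94],"rotation":[0,0,0]},{"gripper":0,"offset":[-3,-4.4,96],"rotation":[0,0,0]},{"gripper":0,"offset":[-3,-4.4,96],"rotation":[0,0,0]}]' 40; python3 -m handwheel '[{"gripper":0.2,"offset":[0,0,0],"rotation":[0,0,0]},{"gripper":0.4,"offset":[0,0,0],"rotation":[0,0,0]},{"gripper":0.6,"offset":[0,0,0],"rotation":[0,0,0]},{"gripper":0.8,"offset":[0,0,0],"rotation":[0,0,0]},{"gripper":1,"offset":[0,0,0],"rotation":[0,0,0]},{"gripper":1,"offset":[0,0,0],"rotation":[0,0,0]},{"gripper":1,"offset":[0,0,0],"rotation":[0,0,0]},{"gripper":1,"offset":[0,0,0],"rotation":[0,0,0]}]' 60;python3 -m handwheel '[{"gripper":1,"offset":[0,0,-5],"rotation":[0,0,0]},{"gripper":1,"offset":[0,0,-15],"rotation":[0,0,0]},{"gripper":1,"offset":[0,0,-30],"rotation":[0,0,0]},{"gripper":1,"offset":[0,0,-48],"rotation":[0,0,0]},{"gripper":1,"offset":[0,0,-65],"rotation":[0,0,0]},{"gripper":1,"offset":[0,0,-80],"rotation":[0,0,0]},{"gripper":1,"offset":[0,0,-88],"rotation":[0,0,0]},{"gripper":1,"offset":[0,0,-88],"rotation":[0,0,0]}]' 60;python3 -c "
from h import *
go(rk(-.074,.080,.085),-80.4)"
```

```text
t: 38.3
tool_pos: [0.593, 0.3437, 0.003]
tool_rot: [-3.14, 0.076, -0.001]
contact_force: [0.2, 0.4, 0.1]
opening: 0.0429
grip_force: 0.0
t: 39.3
tool_pos: [0.5929, 0.3437, 0.0031]
tool_rot: [-3.14, 0.076, -0.001]
contact_force: [-1.0, 0.3, 5.1]
opening: 0.0117
grip_force: 60.0
t: 40.3
tool_pos: [0.5929, 0.3437, 0.0915]
tool_rot: [-3.14, 0.076, -0.002]
contact_force: [0.1, 0.9, -1.1]
opening: 0.0115
grip_force: 59.3
t40.3 tcp [0.5929 0.3437 0.0915] | offset [-50.0, 421.7, 6.1] rot [-0.0, -0.001, -0.216]
```

```bash
python3 -m handwheel '[{"gripper":1,"offset":[-2,15,0],"rotation":[0,0,-0.01]},{"gripper":1,"offset":[-5,42,0],"rotation":[0,0,-0.02]},{"gripper":1,"offset":[-9,75,0],"rotation":[0,0,-0.04]},{"gripper":1,"offset":[-13,110,0],"rotation":[0,0,-0.055]},{"gripper":1,"offset":[-17,145,0],"rotation":[0,0,-0.075]},{"gripper":1,"offset":[-21,180,0],"rotation":[0,0,-0.09]},{"gripper":1,"offset":[-25,215,0],"rotation":[0,0,-0.11]},{"gripper":1,"offset":[-29,250,0],"rotation":[0,0,-0.13]}]' 60; python3 -m handwheel '[{"gripper":1,"offset":[-4,35,0],"rotation":[0,0,-0.02]},{"gripper":1,"offset":[-8,70,0],"rotation":[0,0,-0.04]},{"gripper":1,"offset":[-12,105,2],"rotation":[0,0,-0.06]},{"gripper":1,"offset":[-14,135,4],"rotation":[0,0,-0.07]},{"gripper":1,"offset":[-15,150,5],"rotation":[0,0,-0.08]},{"gripper":1,"offset":[-15,158,5],"rotation":[0,0,-0.085]},{"gripper":1,"offset":[-15,158,5],"rotation":[0,0,-0.085]},{"gripper":1,"offset":[-15,158,5],"rotation":[0,0,-0.085]}]' 60;python3 -c "
from h import *
go(rk(-.074,.080,.085),-80.4); tail(cam('top'))"
```

```text
t: 41.3
tool_pos: [0.5501, 0.0933, 0.0894]
tool_rot: [3.139, 0.129, -0.003]
contact_force: [0.7, 0.4, 0.0]
opening: 0.0115
grip_force: 59.3
t: 42.3
tool_pos: [0.5495, -0.0627, 0.0855]
tool_rot: [-3.13, -0.263, 0.0]
contact_force: [-0.3, -0.2, -0.1]
opening: 0.0116
grip_force: 59.3
t42.3 tcp [ 0.5495 -0.0627  0.0855] | offset [-28.4, 7.7, 0.5] rot [-0.0, 0.0, 0.0]
handle lateral offset (mm, rack y) along tail:
-80: 0.0 (158); -76: 0.0 (182); -72: 0.0 (210); -67: 0.0 (196); -63: -4.1 (141); -59: -1.0 (106); -55: -0.8 (106); -51: -0.9 (105); -47: 0.2 (120); -43: -0.9 (115); -39: -0.7 (110); -35: -0.4 (101); -31: -0.7 (99);
```

```bash
python3 -m handwheel '[{"gripper":1,"offset":[-10,3,0],"rotation":[0,0,0]},{"gripper":1,"offset":[-22,6,0],"rotation":[0,0,0]},{"gripper":1,"offset":[-28.4,7.3,0],"rotation":[0,0,0]},{"gripper":1,"offset":[-28.4,7.3,12],"rotation":[0,0,0]},{"gripper":1,"offset":[-28.4,7.3,30],"rotation":[0,0,0]},{"gripper":1,"offset":[-28.4,7.3,48],"rotation":[0,0,0]},{"gripper":1,"offset":[-28.4,7.3,60],"rotation":[0,0,0]},{"gripper":1,"offset":[-28.4,7.3,63],"rotation":[0,0,0]}]' 60;python3 -m handwheel '[{"gripper":1,"offset":[0,0,0],"rotation":[0,0,0]},{"gripper":1,"offset":[0,0,0],"rotation":[0,0,0]},{"gripper":1,"offset":[0,0,0],"rotation":[0,0,0]},{"gripper":1,"offset":[0,0,0],"rotation":[0,0,0]},{"gripper":1,"offset":[0,0,0],"rotation":[0,0,0]},{"gripper":1,"offset":[0,0,0],"rotation":[0,0,0]},{"gripper":1,"offset":[0,0,0],"rotation":[0,0,0]},{"gripper":1,"offset":[0,0,0],"rotation":[0,0,0]}]' 60;python3 -c "
from h import *
go(rk(-.074,.0805,.0215),-80.4)"
```

```text
t: 43.35
tool_pos: [0.5217, -0.075, 0.0207]
tool_rot: [-3.13, -0.262, 0.004]
contact_force: [0.1, 0.4, -0.3]
opening: 0.0119
grip_force: 59.3
t: 44.35
tool_pos: [0.5226, -0.0754, 0.0225]
tool_rot: [-3.131, -0.262, 0.0]
contact_force: [-0.4, -0.5, 0.3]
opening: 0.0122
grip_force: 59.3
t44.4 tcp [ 0.5226 -0.0754  0.0225] | offset [0.1, -0.8, 1.0] rot [-0.0, 0.0, -0.001]
```

```bash
python3 -m handwheel '[{"gripper":1,"offset":[2,-0.6,0.8],"rotation":[0,0,0]},{"gripper":1,"offset":[6,-0.6,0.8],"rotation":[0,0,0]},{"gripper":1,"offset":[11,-0.6,0.8],"rotation":[0,0,0]},{"gripper":1,"offset":[16,-0.6,0.8],"rotation":[0,0,0]},{"gripper":1,"offset":[21,-0.6,0.8],"rotation":[0,0,0]},{"gripper":1,"offset":[26,-0.6,0.8],"rotation":[0,0,0]},{"gripper":1,"offset":[30,-0.6,0.8],"rotation":[0,0,0]},{"gripper":1,"offset":[30,-0.6,0.8],"rotation":[0,0,0]}]' 60;python3 -c "
from h import *
go(rk(-.0168,.0805,.0215),-80.4)"
```

```text
t: 45.35
tool_pos: [0.5525, -0.0698, 0.0218]
tool_rot: [3.131, 0.262, 0.0]
contact_force: [-0.2, -0.9, -0.1]
opening: 0.0117
grip_force: 59.3
t45.4 tcp [ 0.5525 -0.0698  0.0218] | offset [27.0, -0.3, 0.3] rot [0.0, -0.0, -0.001]
```

```bash
python3 -m handwheel '[{"gripper":1,"offset":[4,0,0],"rotation":[0,0,0]},{"gripper":1,"offset":[8,0,0],"rotation":[0,0,0]},{"gripper":1,"offset":[12,0,0],"rotation":[0,0,0]},{"gripper":1,"offset":[16,0,0],"rotation":[0,0,0]},{"gripper":1,"offset":[19,0,0],"rotation":[0,0,0]},{"gripper":1,"offset":[21,0,0],"rotation":[0,0,0]},{"gripper":1,"offset":[22,0,0],"rotation":[0,0,0]},{"gripper":1,"offset":[22,0,0],"rotation":[0,0,0]}]' 60;python3 -m handwheel '[{"gripper":1,"offset":[1,0,0],"rotation":[0,0,0]},{"gripper":1,"offset":[2,0,0],"rotation":[0,0,0]},{"gripper":1,"offset":[3,0,0],"rotation":[0,0,0]},{"gripper":1,"offset":[4,0,0],"rotation":[0,0,0]},{"gripper":1,"offset":[5,0,0],"rotation":[0,0,0]},{"gripper":1,"offset":[6,0,0],"rotation":[0,0,0]},{"gripper":1,"offset":[7,0,0],"rotation":[0,0,0]},{"gripper":1,"offset":[7,0,0],"rotation":[0,0,0]}]' 60;python3 -c "
from h import *
go(rk(-.0168,.0805,.0215),-80.4)"
```

```text
t: 46.35
tool_pos: [0.5738, -0.0661, 0.0217]
tool_rot: [-3.131, -0.262, 0.0]
contact_force: [-0.2, 0.5, -0.2]
opening: 0.0118
grip_force: 59.3
t: 47.35
tool_pos: [0.5799, -0.065, 0.0213]
tool_rot: [-3.131, -0.262, 0.003]
contact_force: [-3.6, -0.9, 0.0]
opening: 0.0119
grip_force: 59.4
t47.4 tcp [ 0.5799 -0.065   0.0213] | offset [-0.9, -0.2, -0.2] rot [-0.0, 0.002, -0.001]
```

```bash
python3 -m handwheel '[{"gripper":1,"offset":[1.3,0,0],"rotation":[0,0,0]},{"gripper":1,"offset":[2.5,0,0.8],"rotation":[0,0,0]},{"gripper":1,"offset":[2.5,0,1.5],"rotation":[0,0,0]},{"gripper":0.8,"offset":[2.5,0,1.5],"rotation":[0,0,0]},{"gripper":0.6,"offset":[2.5,0,1.5],"rotation":[0,0,0]},{"gripper":0.4,"offset":[2.5,0,1.5],"rotation":[0,0,0]},{"gripper":0.3,"offset":[2.5,0,1.5],"rotation":[0,0,0]},{"gripper":0.3,"offset":[2.5,0,1.5],"rotation":[0,0,0]}]' 20; python3 -m handwheel '[{"gripper":0.3,"offset":[0,0,-10],"rotation":[0,0,0]},{"gripper":0.3,"offset":[0,0,-25],"rotation":[0,0,0]},{"gripper":0.3,"offset":[0,0,-45],"rotation":[0,0,0]},{"gripper":0.3,"offset":[0,0,-80],"rotation":[0,0,0]},{"gripper":0.1,"offset":[-20,0,-130],"rotation":[0,0,0]},{"gripper":0,"offset":[-70,0,-180],"rotation":[0,0,0]},{"gripper":0,"offset":[-120,0,-230],"rotation":[0,0,0]},{"gripper":0,"offset":[-160,0,-270],"rotation":[0,0,0]}]' 20; python3 - <<'E'
from h import *
d=cam("top"); s=cam("side")
cv2.imwrite("pics/p6.png",np.hstack([cv2.resize(x["image"][a:a+90,b:b+120,::-1],(400,300),interpolation=cv2.INTER_CUBIC) for x,a,b in((d,140,250),(s,130,225))]))
for y in(-.012,.034,.08): print("pred home tail",proj(d,[rk(-.08,y,.027)]).round(1).tolist())
th=2.0; P=rk(-.113,-.13+.232*np.cos(th),.024+.232*np.sin(th)); print("pin2.0",P,"proj top/side",proj(d,[P]),proj(s,[P]))
go(P+[0,0,.05],99.6); go(P+[0,0,.05],-80.4); print(ctrl.get_obs()["q"].round(2))
E
```

```text
t: 48.35
tool_pos: [0.5835, -0.0645, 0.0203]
tool_rot: [3.131, 0.262, 0.001]
contact_force: [-0.2, 0.6, 0.7]
opening: 0.0296
grip_force: 0.0
t: 49.35
tool_pos: [0.4313, -0.0899, 0.286]
tool_rot: [3.129, 0.262, 0.004]
contact_force: [0.3, -0.8, 1.4]
opening: 0.0427
grip_force: 0.0
pred home tail [[305.2, 193.4]]
pred home tail [[293.2, 195.8]]
pred home tail [[281.3, 198.1]]
pin2.0 [ 0.5353909 -0.3838194  0.234957 ] proj top/side [[381.00722626 186.0761271 ]] [[342.10097094 135.47566815]]
t49.5 tcp [ 0.4327 -0.0911  0.2919] | offset [53.1, 305.6, 10.1] rot [-0.02, -0.013, 3.139]
t49.5 tcp [ 0.4327 -0.0911  0.2919] | offset [53.1, 305.6, 10.1] rot [0.008, -0.013, -0.002]
[-0.38 -0.44  1.94 -0.    1.63  1.03]
```

View pics/p6.png

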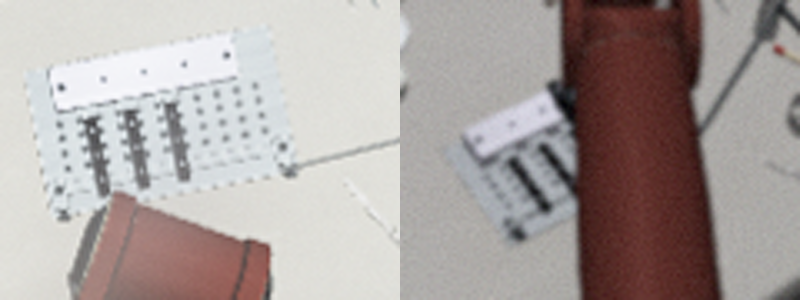

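All three tails are where predicted; A's is at (281.2,197.9). The bar is still leaning out to the right. Going to the pin.

```bash
python3 -m handwheel '[{"gripper":0,"offset":[5,35,0],"rotation":[0,0,0]},{"gripper":0,"offset":[12,80,0],"rotation":[0,0,0]},{"gripper":0,"offset":[20,130,0],"rotation":[0,0,0]},{"gripper":0,"offset":[30,180,0],"rotation":[0,0,0]},{"gripper":0,"offset":[38,225,0],"rotation":[0,0,0]},{"gripper":0,"offset":[46,265,5],"rotation":[0,0,0]},{"gripper":0,"offset":[52,295,8],"rotation":[0.008,-0.013,0]},{"gripper":0,"offset":[53,305.6,10],"rotation":[0.008,-0.013,-0.002]}]' 20;python3 -m handwheel '[{"gripper":0,"offset":[0,0,0],"rotation":[0,0,0]},{"gripper":0,"offset":[0,0,0],"rotation":[0,0,0]},{"gripper":0,"offset":[0,0,0],"rotation":[0,0,0]},{"gripper":0,"offset":[0,0,0],"rotation":[0,0,0]},{"gripper":0,"offset":[0,0,0],"rotation":[0,0,0]},{"gripper":0,"offset":[0,0,0],"rotation":[0,0,0]},{"gripper":0,"offset":[0,0,0],"rotation":[0,0,0]},{"gripper":0,"offset":[0,0,0],"rotation":[0,0,0]}]' 20; python3 - <<'E'
from h import *
th=2.0; P=rk(-.113,-.13+.232*np.cos(th),.024+.232*np.sin(th))
go(P-[0,0,.0175],-80.4)
d=cam("top"); s=cam("side")
cv2.imwrite("pics/p7.png",np.hstack([cv2.resize(x["image"][a:a+75,b:b+75,::-1],(400,400),interpolation=cv2.INTER_CUBIC) for x,a,b in((d,150,330),(s,90,300))]))
E
```

```text
t: 50.45
tool_pos: [0.536, -0.3836, 0.2724]
tool_rot: [-3.123, -0.263, 0.022]
contact_force: [-0.5, -0.3, 0.9]
opening: 0.0427
grip_force: 0.0
t: 51.45
tool_pos: [0.5357, -0.3825, 0.2727]
tool_rot: [-3.123, -0.264, 0.021]
contact_force: [-0.6, 0.2, -0.8]
opening: 0.0425
grip_force: 0.0
t51.5 tcp [ 0.5357 -0.3825  0.2727] | offset [0.2, 1.7, 55.3] rot [-0.008, 0.013, 0.001]
```

View pics/p7.png

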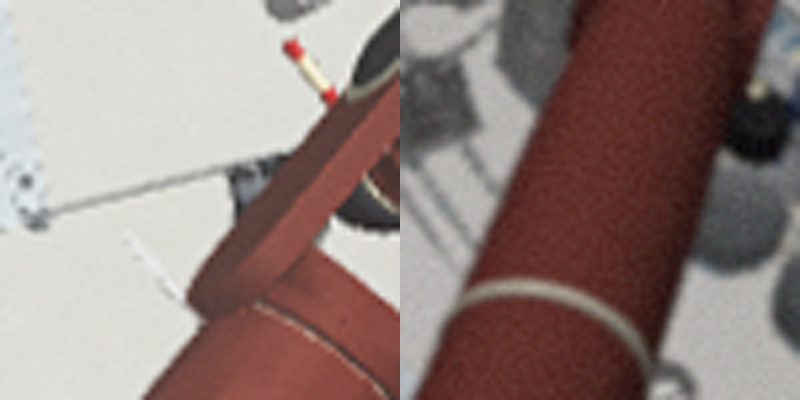

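The bar strip runs to the fingers' left at top pixel about (337,190)–(384,179), just behind the gripper as expected, and the pin is hidden. Descending and gripping.

```bash
python3 -m handwheel '[{"gripper":0,"offset":[0,1,5],"rotation":[-0.008,0.013,0]},{"gripper":0,"offset":[0,1.5,15],"rotation":[-0.008,0.013,0]},{"gripper":0,"offset":[0,1.5,25],"rotation":[-0.008,0.013,0]},{"gripper":0,"offset":[0,1.5,35],"rotation":[-0.008,0.013,0]},{"gripper":0,"offset":[0,1.5,45],"rotation":[-0.008,0.013,0]},{"gripper":0,"offset":[0,1.5,53],"rotation":[-0.008,0.013,0]},{"gripper":0,"offset":[0,1.5,55],"rotation":[-0.008,0.013,0]},{"gripper":0,"offset":[0,1.5,55],"rotation":[-0.008,0.013,0]}]' 40;python3 -m handwheel '[{"gripper":0.2,"offset":[0,0,0],"rotation":[0,0,0]},{"gripper":0.4,"offset":[0,0,0],"rotation":[0,0,0]},{"gripper":0.6,"offset":[0,0,0],"rotation":[0,0,0]},{"gripper":0.8,"offset":[0,0,0],"rotation":[0,0,0]},{"gripper":1,"offset":[0,0,0],"rotation":[0,0,0]},{"gripper":1,"offset":[0,0,0],"rotation":[0,0,0]},{"gripper":1,"offset":[0,0,0],"rotation":[0,0,0]},{"gripper":1,"offset":[0,0,0],"rotation":[0,0,0]}]' 40; python3 -c "
from h import *
go([0,0,0],-80.4)
T=ctrl.get_obs()['tool_pos']; print('tcp in rack',((T-RO)@RM).round(4))"
```

```text
t: 52.55
tool_pos: [0.5353, -0.3837, 0.2179]
tool_rot: [3.13, 0.265, 0.0]
contact_force: [-0.7, 1.0, 0.0]
opening: 0.0422
grip_force: 0.0
t: 53.55
tool_pos: [0.5353, -0.3835, 0.2181]
tool_rot: [-3.13, -0.265, -0.0]
contact_force: [-0.8, 2.0, 3.1]
opening: 0.0083
grip_force: 39.1
t53.5 tcp [ 0.5353 -0.3835  0.2181] | offset [-463.2, -468.0, 218.0] rot [-0.0, -0.0, 0.001]
tcp in rack [-0.1131 -0.2262  0.2181]
```

```bash
python3 -m handwheel '[{"gripper":1,"offset":[0,-10.6,-4.5],"rotation":[0,0,0]},{"gripper":1,"offset":[0,-28.3,-10.7],"rotation":[0,0,0]},{"gripper":1,"offset":[0,-46.6,-15.6],"rotation":[0,0,0]},{"gripper":1,"offset":[0,-65.2,-18.9],"rotation":[0,0,0]},{"gripper":1,"offset":[0,-83.9,-20.7],"rotation":[0,0,0]},{"gripper":1,"offset":[0,-102.7,-20.9],"rotation":[0,0,0]},{"gripper":1,"offset":[0,-121.6,-19.6],"rotation":[0,0,0]},{"gripper":1,"offset":[0,-140.3,-16.8],"rotation":[0,0,0]}]' 40; python3 -m handwheel '[{"gripper":1,"offset":[0,-18.3,4.3],"rotation":[0,0,0]},{"gripper":1,"offset":[0,-36.1,10],"rotation":[0,0,0]},{"gripper":1,"offset":[0,-53.6,17.2],"rotation":[0,0,0]},{"gripper":1,"offset":[0,-70.4,25.8],"rotation":[0,0,0]},{"gripper":1,"offset":[0,-86.4,35.8],"rotation":[0,0,0]},{"gripper":1,"offset":[0,-101.5,47],"rotation":[0,0,0]},{"gripper":1,"offset":[0,-115.7,59.4],"rotation":[0,0,0]},{"gripper":1,"offset":[0,-128.9,72.9],"rotation":[0,0,0]}]' 40; python3 -c "
from h import *
T=ctrl.get_obs()['tool_pos']; print('tcp in rack',((T-RO)@RM).round(4), 'want y',-.13+.1727,'z',.1549+.0071)"
```

```text
t: 54.55
tool_pos: [0.5118, -0.2438, 0.2343]
tool_rot: [-3.13, -0.265, -0.001]
contact_force: [2.1, 2.5, 8.5]
opening: 0.0083
grip_force: 41.5
t: 55.55
tool_pos: [0.4901, -0.1173, 0.1609]
tool_rot: [3.13, 0.265, 0.002]
contact_force: [7.7, -1.6, -1.4]
opening: 0.0082
grip_force: 40.5
tcp in rack [-0.1132  0.0438  0.1609] want y 0.04269999999999999 z 0.162
```

```bash
python3 -m handwheel '[{"gripper":1,"offset":[0,-12,14.5],"rotation":[0,0,0]},{"gripper":1,"offset":[0,-22.8,29.9],"rotation":[0,0,0]},{"gripper":1,"offset":[0,-32.3,46.2],"rotation":[0,0,0]},{"gripper":1,"offset":[0,-40.4,63.3],"rotation":[0,0,0]},{"gripper":1,"offset":[0,-47.1,80.8],"rotation":[0,0,0]},{"gripper":1,"offset":[0,-52.4,98.9],"rotation":[0,0,0]},{"gripper":1,"offset":[0,-56.2,117.4],"rotation":[0,0,0]},{"gripper":1,"offset":[0,-57.6,127.1],"rotation":[0,0,0]}]' 40; python3 -m handwheel '[{"gripper":1,"offset":[0,-0.5,4.6],"rotation":[0,0,0]},{"gripper":1,"offset":[0,-1,9.3],"rotation":[0,0,0]},{"gripper":1,"offset":[0,-1.3,13.9],"rotation":[0,0,0]},{"gripper":1,"offset":[0,-1.5,18.5],"rotation":[0,0,0]},{"gripper":1,"offset":[0,-1.7,23],"rotation":[0,0,0]},{"gripper":1,"offset":[0,-1.7,27],"rotation":[0,0,0]},{"gripper":1,"offset":[0,-1.7,28.5],"rotation":[0,0,0]},{"gripper":1,"offset":[0,-1.7,28.5],"rotation":[0,0,0]}]' 40; python3 -c "
from h import *
T=ctrl.get_obs()['tool_pos']; print('tcp in rack',((T-RO)@RM).round(4), 'want y',-.13+.232,'z',.0071)"
```

```text
t: 56.55
tool_pos: [0.4802, -0.0612, 0.0332]
tool_rot: [3.13, 0.265, 0.0]
contact_force: [4.4, 1.6, 0.1]
opening: 0.0087
grip_force: 40.9
t: 57.55
tool_pos: [0.4798, -0.0597, 0.0064]
tool_rot: [-3.13, -0.265, 0.002]
contact_force: [1.8, 1.6, 3.9]
opening: 0.0082
grip_force: 41.3
tcp in rack [-0.1137  0.1023  0.0064] want y 0.10200000000000001 z 0.0071
```

Down. Releasing gently, backing off straight up and well clear, then checking.

```bash
python3 -m handwheel '[{"gripper":0.8,"offset":[0,0,0],"rotation":[0,0,0]},{"gripper":0.6,"offset":[0,0,0],"rotation":[0,0,0]},{"gripper":0.4,"offset":[0,0,0],"rotation":[0,0,0]},{"gripper":0.2,"offset":[0,0,0],"rotation":[0,0,0]},{"gripper":0.2,"offset":[0,0,0],"rotation":[0,0,0]},{"gripper":0.2,"offset":[0,0,-10],"rotation":[0,0,0]},{"gripper":0.2,"offset":[0,0,-25],"rotation":[0,0,0]},{"gripper":0.2,"offset":[0,0,-45],"rotation":[0,0,0]}]' 20; python3 -m handwheel '[{"gripper":0.2,"offset":[0,0,-40],"rotation":[0,0,0]},{"gripper":0.2,"offset":[0,-10,-90],"rotation":[0,0,0]},{"gripper":0.2,"offset":[0,-50,-130],"rotation":[0,0,0]},{"gripper":0.2,"offset":[0,-100,-150],"rotation":[0,0,0]},{"gripper":0.2,"offset":[0,-160,-150],"rotation":[0,0,0]},{"gripper":0.2,"offset":[0,-220,-150],"rotation":[0,0,0]},{"gripper":0.2,"offset":[0,-280,-150],"rotation":[0,0,0]},{"gripper":0.2,"offset":[0,-340,-150],"rotation":[0,0,0]}]' 20;python3 -m handwheel '[{"gripper":0.2,"offset":[0,-40,0],"rotation":[0,0,0]},{"gripper":0.2,"offset":[0,-80,0],"rotation":[0,0,0]},{"gripper":0.2,"offset":[0,-120,0],"rotation":[0,0,0]},{"gripper":0.2,"offset":[0,-160,0],"rotation":[0,0,0]},{"gripper":0.2,"offset":[0,-180,0],"rotation":[0,0,0]},{"gripper":0.2,"offset":[0,-180,0],"rotation":[0,0,0]},{"gripper":0.2,"offset":[0,-180,0],"rotation":[0,0,0]},{"gripper":0.2,"offset":[0,-180,0],"rotation":[0,0,0]}]' 20; python3 - <<'E'
from h import *
d=cam("top"); s=cam("side")
cv2.imwrite("pics/p8.png",np.hstack([cv2.resize(x["image"][a:a+75,b:b+100,::-1],(400,300),interpolation=cv2.INTER_CUBIC) for x,a,b in((d,140,250),(s,140,225))]))
E
```

```text
t: 58.55
tool_pos: [0.4801, -0.0598, 0.0523]
tool_rot: [3.13, 0.265, 0.0]
contact_force: [0.9, 0.5, 0.3]
opening: 0.0338
grip_force: 0.0
t: 59.55
tool_pos: [0.4225, 0.2774, 0.203]
tool_rot: [-3.13, -0.265, -0.004]
contact_force: [1.8, 0.9, 0.0]
opening: 0.0342
grip_force: 0.0
t: 60.55
tool_pos: [0.3931, 0.4518, 0.2012]
tool_rot: [3.13, 0.263, 0.0]
contact_force: [0.1, -0.4, 0.3]
opening: 0.0342
grip_force: 0.0
```

View pics/p8.png

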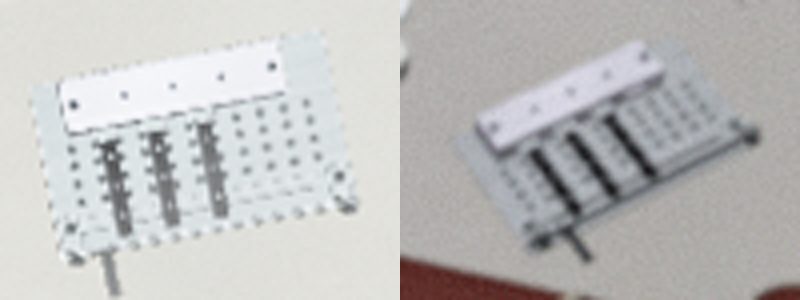

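Final view: three handles in slots 2–4 with tails on the rail. The bar lies down behind them, and its pin is at the same pixels as at the start (about (277,203)–(279,214)). Handing in.

```bash
python3 -c "
from station import ctrl
print(ctrl.finish_job())"
```

```text
the job is handed in; nothing more can be done
None
```

I slid all three spatulas on the bench fully home (slots 2, 3 and 4), swung the locking bar back down behind their handles with its pin back where it started, and handed the job in at about 61 s; no verdict came back.

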